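# Move the loaded picking basket to the other hanger bar

### The arm

A 7-joint arm with a two-finger parallel gripper is mounted at the origin on the work surface. World frame = base frame: x ahead of the robot, y to its left, z up, the work surface at z = 0. Lengths are in mm, angles in rad, forces in N, time in s.
With the tool pointing down it reaches from about 400 to 925 mm from the base axis. Payload 5.6 kg.
Tool frame: the origin (TCP) lies midway between the tips of the shut fingers; the grasp point (between the pads) lies 19 mm behind it; z points along the fingers, y is the direction in which the jaws open and shut (so a half turn about z gives the same grasp; the last joint's range is limited). The gripper opens to 85 mm and grips with 20 to 120 N. Pads are 22 mm wide; open, the fingers measure 114 mm over their backs; the gripper's body (76 mm by 85 mm) begins 54 mm behind the grasp point. The pads swing forward as they close: fully open they stand 13 mm farther back than shut.
Start: joints at [-1.364, 0.468, -0.012, 1.603, 0.006, 1.071, -0.056], TCP at [160.727, 629.821, 231.29] pointing down, gripper open.
Joint ranges: [-2.53, 2.53], [-0.31, 2.02], [-1.57, 1.55], [0.28, 2.44], [-1.29, 4.43], [0.15, 1.84], [-2.92, 2.92]. Speed limits (rad/s): [2.57, 2.57, 3.14, 3.14, 3.14, 3.14, 3.14].

### API

Orientations are given as a unit quaternion [w, x, y, z].
In Python, from workcell import get_state, capture, bot gives the robot as it stands. The module is installed in compiled form; this text tells all that it offers.
- The arm moves only by the tool apply_moves, never from a script. Its argument "targets" is text: rows parted by semicolons, each of 7 numbers parted by spaces: the turn, a rotation vector about the tool's x, y, z in rad, then the shift along the tool's x, y, z in mm, then the closure, from 0 (fully open) to 1 (shut). In form: wx wy wz x y z claw; .... A call has exactly 5 rows; each row shifts and turns the pose as measured when the row begins, along the tool's axes as they then stand; what a row does not reach is not made up. A row lasts 1/12 s, in which the tool goes at most 41.7 mm and 7.16 degrees, less where a joint would pass 70% of its speed; a pose out of reach is approached as far as the arm can. A call is refused whole if a number of a shift passes 41.7 or a number of a turn 0.125, either way. A call with a gripper value outside its range is refused whole. The fingers move at their own pace and stop on an object; "force" is the grip in N (left out, the last holds). Time passes only in rows, so rows that do not move let the fingers close, or fill a call up. It gives the time, the measured TCP pose, the force and the opening at its end, in the units of the state.
- get_state(): the state, without advancing time (a new reading comes with each control period).
- capture(name): name is "scene" or "top"; returns a dict with "img" (384x512x3 uint8, blue, green, red), "fx", "fy", "cx", "cy" (pixels), "extrinsics" (4x4, takes a point from camera to world coordinates). Camera axes: x right, y up, looking along -z (the intrinsics and any distortion apply to the point x, -y, -z); pixel columns grow to the right and rows downward; lengths in mm; the calibration is good to about 2 mm. A picture is of the moment at which its call begins. There is no depth.
- bot.sign_off(): hands the job in, once; it reports no verdict.
The state is a dict: "t": time; "joint_positions": joint angles; "qvel": joint speeds; "effort": joint torques, N m; "ee_pos": TCP position; "orientation": TCP orientation; "wrist_force": force on the tool from outside, world axes, zero at the start; "torque": the same for the moment, N m; "grip_width": finger opening in mm.
Only numpy, scipy, OpenCV 4.12 (cv2) and the standard library are available. Lean on these libraries where they do the work, as an engineer would, in place of code of your own. Each camera call takes 0.05 s, during which the arm holds its last target.

### The job

Take the loaded wire basket off its hanger bar and carry it, level and without setting it down on the way, to the empty bar on the other blue frame. Hang it there with both hooks over the bar and dropped fully into the two notches next to the bar's turned-up end, then let go. Do it gently by feel, without forcing the basket against the new bar; keep the goods in it and leave the other things on the bench alone.

Things in the scene. Friction and masses are not known exactly. Their poses are not given: they have to be found in the camera images.
- basket: Steel wire basket 100 mm deep (x), 160 wide (y), 75 high; 0.35 to 0.6 kg plus 0.1 kg of goods. Origin: centre of its underside, z up, +x its back with two hooks at y = +55 and -55 mm. Hung home on a bar its origin is 55 to 57 mm in front of the bar's front face and about 102 mm below the notch floor; it leans forward 0.02 to 0.05 rad by the hooks' play, which is normal.
- handle (a point): Centre of the basket's fixed handle, at (0, 0, 142) mm of the basket: a black flat-sided bar along the basket's y, 14 mm thick (x), 16 mm high, 160 mm long, free all round between its ends, about above the centre of mass.
- hook_a (a point): Middle of the underside of the hook's top at the basket's +y side, at (58, 55, 101) mm of the basket. Flat hook, 20 mm wide (y), top at z = 105 mm; throat (for the bar) from x = 53 mm (strap) to 63 mm (leaf); leaf 4 mm thick, reaching 21 mm below this point, tip bent slightly back.
- hook_b (a point): The same for the other, equal hook, at (58, -55, 101) mm of the basket.
- frame_from: Blue bench frame, bolted down, on whose bar the basket hangs at the start. Built like frame_to, with the bar's notches at y = +55 and -55 mm of the frame. Origin on the bench.
- frame_to: The other blue frame, bolted down, with the empty bar. Origin on the bench, z up, bar along y; the basket hangs on its -x side, axes parallel to the frame's. Uprights at y = -160 and +110 mm, to z = 258 mm. Blue upper beam behind the bar: front at x = 26 mm, top at z = 216 mm. Rubber strip on the lower beam, face at x = -1.5 mm up to z = 145 mm, sloping back above, takes the basket's back.
- bar_line (a point): On frame_to at (0, 0, 233) mm, axes as the frame's: front top edge of the hanger bar, a steel flat on edge, 6 mm thick (x = 0 to 6), running along y. Hooks go over it, leaf into the 20 mm gap behind. Its +y end is turned up 14 mm as an end stop. Along y the bar is clamped at a place that is NOT measured (see notch_range): find it by feel or sight.
- notch_range (a point): On frame_to at (3, 0, 225) mm: the middle between the bar's two notches lies within 28 mm of it along y. Notches: 110 mm between centres, 26 mm long, 8 mm deep, floor at this height. The bar ends 150 mm to -y and 79 mm to +y of that middle. The +y notch's outer wall is flush with the end stop: a basket slid against the stop has both hooks over notches.
- carton: Bystander: cardboard carton 130 x 100 x 70 mm, origin under its centre.
- tape: Bystander: roll of amber packing tape lying flat, 100 mm across, 48 mm high, origin under its centre.
- scanner: Bystander: black hand scanner lying on the bench, about 120 x 85 x 30 mm, origin under its head.
- knife0: Goods: one of three closed folding fruit knives, pale green plastic, 118 x 22 x 15 mm, lying in the basket along its y; origin under its centre.
- knife1: Goods: one of three closed folding fruit knives, pale green plastic, 118 x 22 x 15 mm, lying in the basket along its y; origin under its centre.
- knife2: Goods: one of three closed folding fruit knives, pale green plastic, 118 x 22 x 15 mm, lying in the basket along its y; origin under its centre.
Not all that is in view belongs to the job. There is more than one size of the basket; the job needs the larger. What is shaped like the knife0 but yellow is not meant.

How it is judged:
By the outcome, as a careful person would: the job done as asked, in the order asked, and still so for the second after the job is handed in, with the robot touching nothing.
It also fails if it takes over 59 s, if anything falls off the work surface, if the arm or the gripper's body presses on something with over 40 N, if the wrist force passes 120 N, or if a joint passes its speed limit or range.

## Working session

There is one attempt and no reset: what is moved stays moved. The work goes in short steps, Python scripts to look and compute and a tool call to move; the robot and the scene stay as the last step left them, time stands still between calls to the robot, and variables do not carry over. Pictures are saved under pics/ and viewed, and the job is handed in when it is done.

Besides the shell and the picture viewer there is one more tool, called after ">>>" as a command line: name --argument value ..., lists and objects as JSON in quotes. apply_moves: Moves the arm, as the interface text tells. Its arguments: {"type":"object","properties":{"targets":{"type":"string"},"force":{"type":"number"}},"required":["targets"]}

```bash
mkdir -p pics; ls
python3 - <<'E'
from workcell import get_state, capture, bot
import cv2, numpy as np, json
s=get_state(); print(s)
for n in ("scene","top"):
    c=capture(n); cv2.imwrite(f"pics/{n}0.png",cv2.resize(c["img"],(800,600),interpolation=cv2.INTER_CUBIC)); cv2.imwrite(f"{n}0_raw.png",c["img"])
    print(n,c["fx"],c["fy"],c["cx"],c["cy"],[k for k in c]); print(np.round(c["extrinsics"],4).tolist())
E
```

```text
pics
{'t': 0.0, 'joint_positions': array([-1.3639881 ,  0.46838737, -0.01161604,  1.60366537,  0.00600488,
        1.07136403, -0.05630049]), 'qvel': array([-0.00090776,  0.00056097, -0.00097832,  0.00055882, -0.00011535,
       -0.00127259, -0.00137122]), 'effort': array([ 2.27293490e-04, -5.32376897e+01,  2.12280167e-02, -2.51321214e+01,
        1.13510448e-02,  7.45502271e-03, -2.03221384e-05]), 'ee_pos': array([160.61131319, 629.25633728, 230.31442533]), 'orientation': array([-5.02292111e-05,  1.24604395e-01,  9.92206100e-01, -8.93363123e-04]), 'wrist_force': array([-0.85260955,  0.54854368,  0.60920449]), 'torque': array([ 0.06167232,  0.02335895, -0.01062242]), 'grip_width': 85.32278716678174}
scene 442.7464054188957 442.7464054188957 260.4082804622594 201.04471817446688 ['img', 'fx', 'fy', 'cx', 'cy', 'extrinsics']
[[0.421, -0.7047, 0.5711, 1118.9761], [0.907, 0.3344, -0.256, -326.4559], [-0.0106, 0.6258, 0.7799, 994.3895], [0.0, 0.0, 0.0, 1.0]]
top 461.78150826307495 461.78150826307495 257.3686679713728 195.81330729498507 ['img', 'fx', 'fy', 'cx', 'cy', 'extrinsics']
[[0.0066, 0.9811, -0.1933, 291.5194], [-0.9999, 0.0086, 0.0095, -45.3021], [0.011, 0.1933, 0.9811, 1331.0919], [0.0, 0.0, 0.0, 1.0]]
```

View pics/scene0.png

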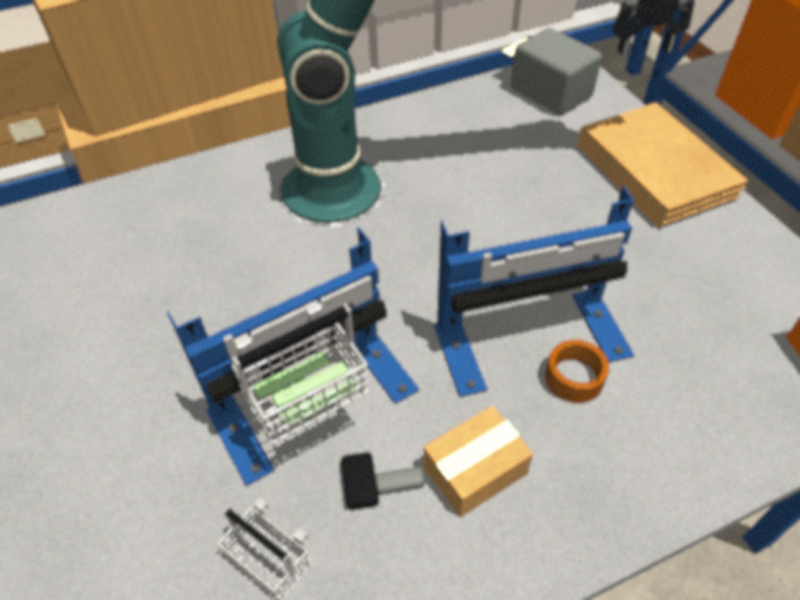

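View pics/top0.png

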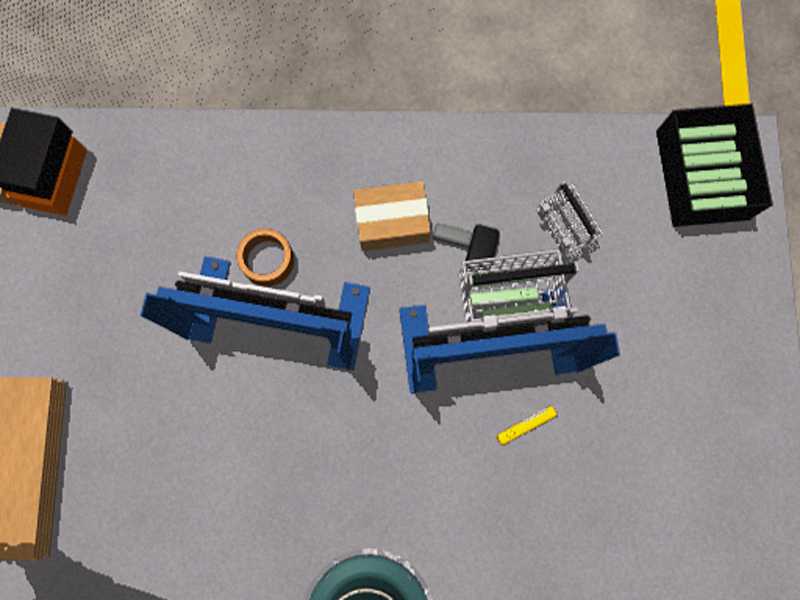

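```bash
cat > h.py <<'E'
import numpy as np, cv2
CAM={"scene":(442.7464054188957,260.4082804622594,201.04471817446688),"top":(461.78150826307495,257.3686679713728,195.81330729498507)}
def ray(c,u,v):
    d=np.array([(u-c["cx"])/c["fx"],-(v-c["cy"])/c["fy"],-1.0]); E=c["extrinsics"]
    return E[:3,3],E[:3,:3]@d
def onz(c,u,v,z):
    o,d=ray(c,u,v); return o+d*(z-o[2])/d[2]
def proj(c,p):
    E=c["extrinsics"]; q=E[:3,:3].T@(np.asarray(p,float)-E[:3,3])
    return np.array([c["cx"]+c["fx"]*q[0]/-q[2], c["cy"]-c["fy"]*q[1]/-q[2]])
def tri(ca,a,cb,b):
    o1,d1=ray(ca,*a);o2,d2=ray(cb,*b); d1=d1/np.linalg.norm(d1);d2=d2/np.linalg.norm(d2)
    A=np.stack([d1,-d2],1); t=np.linalg.lstsq(A,o2-o1,rcond=None)[0]
    p,q=o1+t[0]*d1,o2+t[1]*d2; return (p+q)/2,np.linalg.norm(p-q)
def crop(img,u0,v0,u1,v1,k,f):
    im=cv2.resize(img[v0:v1,u0:u1],None,fx=k,fy=k,interpolation=cv2.INTER_NEAREST)
    for u in range((u0//10+1)*10,u1,10):
        cv2.putText(im,str(u),((u-u0)*k,8),0,.3,(0,0,255),1); cv2.line(im,((u-u0)*k,10),((u-u0)*k,14),(0,0,255),1)
    for v in range((v0//10+1)*10,v1,10):
        cv2.putText(im,str(v),(0,(v-v0)*k),0,.3,(0,0,255),1)
    cv2.imwrite(f,im)
E
python3 - <<'E'
from h import *
t=cv2.imread("top0_raw.png"); s=cv2.imread("scene0_raw.png")
crop(t,85,155,245,240,5,"pics/t_to.png"); crop(t,250,145,400,255,5,"pics/t_from.png")
crop(s,275,115,415,255,5,"pics/s_to.png") ; crop(s,105,145,275,315,4,"pics/s_from.png")
E
```

```text
(no output)
```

View pics/t_to.png

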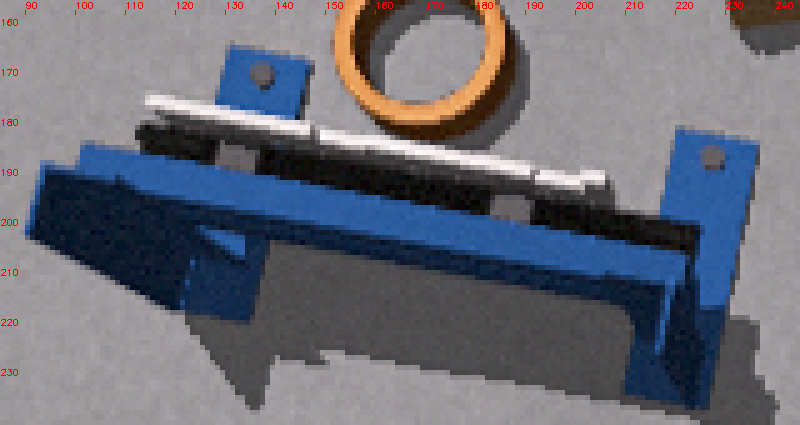

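View pics/t_from.png

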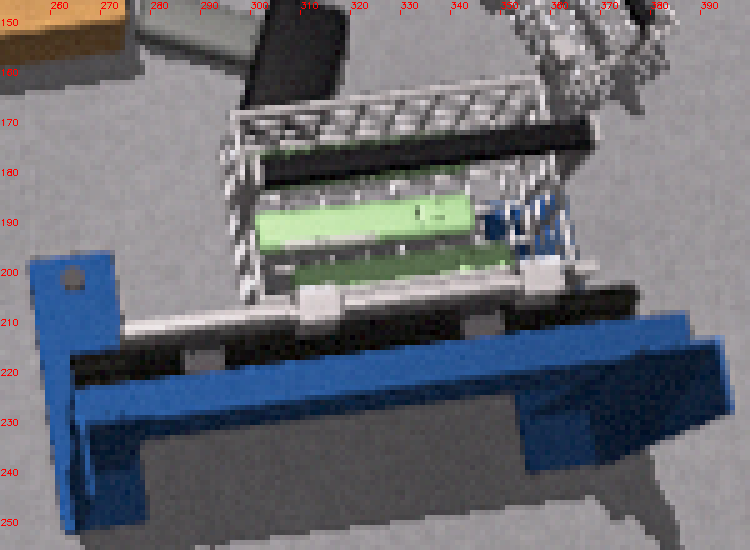

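View pics/s_to.png

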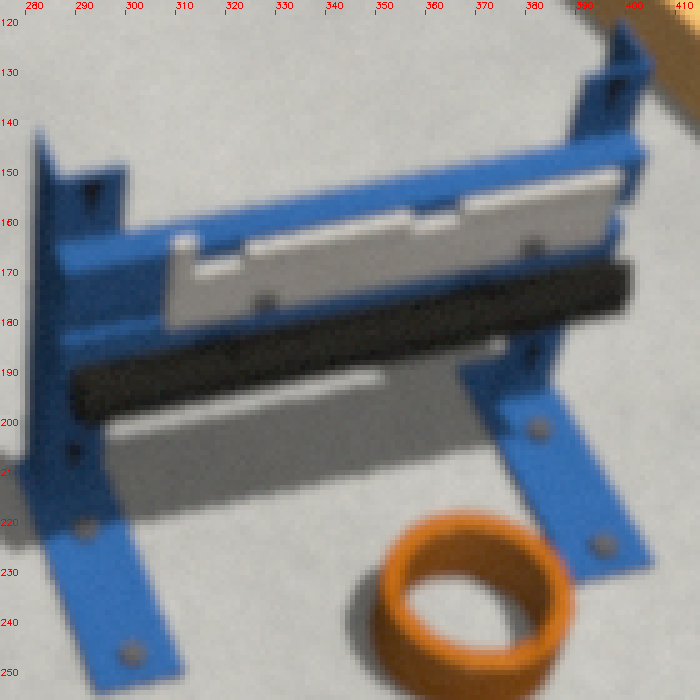

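View pics/s_from.png

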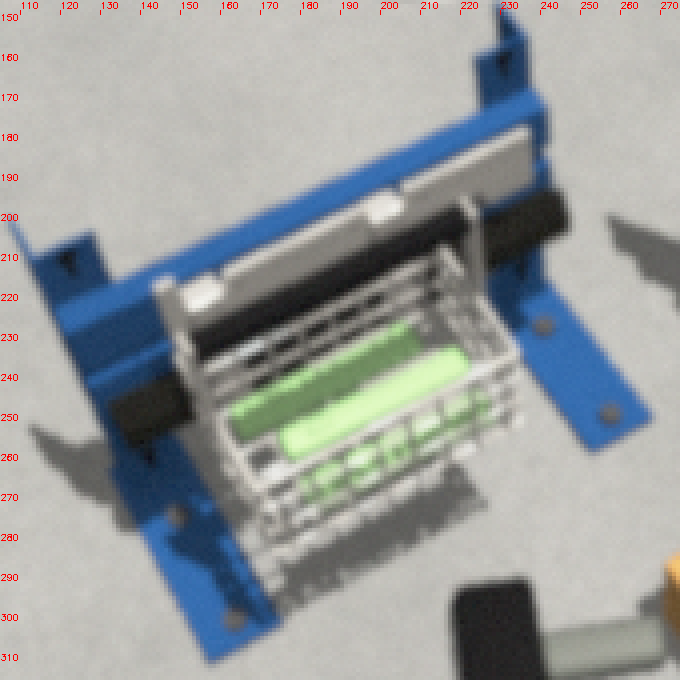

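Run:
```python
from h import *
from workcell import capture, get_state
C={}
for n in("scene","top"):
    C[n]=capture(n)
S,T=C["scene"],C["top"]
hs=-.5
def show(name,c,u,v,z): p=onz(c,u+hs,v+hs,z); print(name,np.round(p,1)); return p
print("-- to bar")
a=show("top L end front(z233)",T,113,174.5,233); b=show("top R end z247",T,205,190,247)
show("top bar back edge just left of stop",T,200,192.5,233)
show("scene far end back top",S,398,149,233); show("scene stop top L",S,308.5,162,247);show("scene stop R corner",S,313,162,247)
show("scene notch+ left floor",S,313,169,225);show("scene notch+ right floor",S,322.5,168,225)
show("scene notch+ right top",S,322.5,164.5,233)
show("scene notch- left floor",S,356.5,160,225);show("scene notch- right floor",S,366,158.5,225)
show("scene notch- left top",S,356.5,157,233);show("scene notch- right top",S,366,156,233)
print("-- handle")
for z in (265,273):
    show("L",T,301,179,z);show("R",T,367.5,171,z)
print("-- from bar"); show("L",T,273,211,233); show("R",T,369,197.5,233)
print(get_state()["t"])
```

```text
-- to bar
top L end front(z233) [559.  297.7 233. ]
top R end z247 [519.5  71.  247. ]
top bar back edge just left of stop [516.1  84.5 233. ]
scene far end back top [555.8 292.7 233. ]
scene stop top L [512.2  68.6 247. ]
scene stop R corner [516.7  78.1 247. ]
scene notch+ left floor [518.9  78.8 225. ]
scene notch+ right floor [525.8 100.7 225. ]
scene notch+ right top [522.1 101.9 233. ]
scene notch- left floor [538.  187.4 225. ]
scene notch- right floor [543.6 210.7 225. ]
scene notch- left top [535.6 187.4 233. ]
scene notch- right top [542.5 209.7 233. ]
-- handle
L [ 544.4 -157.7  265. ]
R [ 565.5 -316.7  265. ]
L [ 542.5 -156.8  273. ]
R [ 563.4 -314.6  273. ]
-- from bar
L [472.2 -92.6 233. ]
R [ 507.4 -325.9  233. ]
0.2
```

```bash
cat > m.py <<'E'
from h import *
from workcell import capture
T=capture("top");S=capture("scene")
def coledge(c,us,vlo,vhi,sign):
    g=cv2.cvtColor(c["img"],cv2.COLOR_BGR2GRAY).astype(float); g=cv2.GaussianBlur(g,(1,3),0.7) if False else g
    out=[]
    for u in us:
        a,b=int(vlo(u)),int(vhi(u)); col=g[a:b+1,u]; d=sign*np.diff(col); i=int(np.argmax(d))
        w=d[max(0,i-1):i+2].clip(0); x=np.arange(max(0,i-1),max(0,i-1)+len(w))
        out.append((u,a+0.5+(w*x).sum()/w.sum()))
    return np.array(out)
def fit(c,pts,z,name):
    P=np.array([onz(c,u,v,z)[:2] for u,v in pts])
    for _ in range(3):
        k=np.polyfit(P[:,1],P[:,0],1); r=P[:,0]-np.polyval(k,P[:,1]); P=P[abs(r)<max(2*np.std(r),.5)]
    print(name,"x=%.2f at y=%.1f, slope %.4f, rms %.2f n %d"%(np.polyval(k,P[:,1].mean()),P[:,1].mean(),k[0],np.std(r),len(P)),"k",np.round(k,4)); return k
if __name__=="__main__":
    lin=lambda u0,v0,u1,v1,o:(lambda u:v0+(v1-v0)*(u-u0)/(u1-u0)+o)
    # to bar front edge in top (dark->bright)
    us=[u for u in range(116,189)]
    fit(T,coledge(T,us,lin(113,174,203,190,-4),lin(113,174,203,190,4),1),233,"to bar front top edge (top)")
    fit(T,coledge(T,range(128,215),lin(100,183,220,203,-4),lin(100,183,220,203,4),1),216,"to beam front edge?")
    fit(T,coledge(T,range(265,380),lin(263,223,378,208,-4),lin(263,223,378,208,4),1),216,"from beam front edge?")
    us=[u for u in range(275,308)]
    fit(T,coledge(T,us,lin(273,210.5,308,206,-3),lin(273,210.5,308,206,3),1),233,"from bar front")
    for z in (273,):
        fit(T,coledge(T,range(306,362),lin(302,176,365,168,-3),lin(302,176,365,168,3),-1),z,"handle front top edge")
        fit(T,coledge(T,range(306,362),lin(302,182,365,174,-3),lin(302,182,365,174,3),1),z-16,"handle back bottom edge")
E
python3 m.py
```

```text
to bar front top edge (top) x=545.12 at y=204.6, slope 0.1774, rms 0.59 n 57 k [1.774000e-01 5.088262e+02]
to beam front edge? x=508.26 at y=149.5, slope 0.1813, rms 0.79 n 71 k [1.813000e-01 4.811502e+02]
from beam front edge? x=464.58 at y=-211.0, slope -0.1370, rms 0.45 n 94 k [-1.370000e-01  4.356556e+02]
from bar front x=480.56 at y=-131.7, slope -0.1681, rms 1.03 n 28 k [-1.681000e-01  4.584255e+02]
handle front top edge x=559.99 at y=-235.0, slope -0.1201, rms 0.94 n 52 k [-1.201000e-01  5.317618e+02]
handle back bottom edge x=546.49 at y=-235.6, slope -0.1423, rms 0.62 n 47 k [-1.423000e-01  5.129714e+02]
```

Run:
```python
from m import *
k=np.array([0.1785,508.6]); th=np.arctan(k[0])
ey=np.array([-np.sin(th),-np.cos(th)]); ex=np.array([-np.cos(th),np.sin(th)])
y0=147.; p0=np.array([np.polyval(k,y0),y0]); print(p0)
def W(x,s,z): q=p0+ex*x+ey*s; return [q[0],q[1],z]
for c,n,rows in((T,"top",[(3,233),(5,233),(3,229),(6,229)]),(S,"scene",[(1,233),(3,233),(5,233),(0,230),(0,227),(0,240)])):
    img=c["img"].astype(np.float32)
    for x,z in rows:
        ss=np.arange(-160,92,2); P=np.array([proj(c,W(x,s,z)) for s in ss],np.float32)
        g=cv2.remap(img,P[:,0][None],P[:,1][None],cv2.INTER_LINEAR)[0]
        print(n,x,z); print(" ".join(f"{int(s)}:{int(v.mean())}" for s,v in zip(ss,g) if s<-135 or -80<s<-30 or 30<s))
```

```text
[534.8395 147.    ]
top 3 233
-160:156 -158:157 -156:156 -154:151 -152:159 -150:186 -148:219 -146:238 -144:238 -142:239 -140:236 -138:233 -136:232 -78:238 -76:240 -74:241 -72:237 -70:234 -68:188 -66:117 -64:153 -62:214 -60:234 -58:231 -56:227 -54:224 -52:226 -50:223 -48:223 -46:230 -44:232 -42:234 -40:237 -38:239 -36:242 -34:242 -32:240 32:238 34:238 36:237 38:235 40:237 42:188 44:148 46:162 48:229 50:231 52:229 54:224 56:221 58:223 60:219 62:228 64:229 66:227 68:210 70:190 72:183 74:190 76:187 78:150 80:67 82:109 84:144 86:156 88:152 90:156
top 5 233
-160:157 -158:157 -156:157 -154:156 -152:162 -150:182 -148:214 -146:214 -144:204 -142:199 -140:208 -138:223 -136:214 -78:216 -76:203 -74:206 -72:217 -70:224 -68:184 -66:90 -64:122 -62:200 -60:246 -58:244 -56:239 -54:232 -52:232 -50:236 -48:242 -46:242 -44:242 -42:240 -40:229 -38:214 -36:210 -34:213 -32:223 32:208 34:215 36:227 38:226 40:222 42:172 44:136 46:198 48:240 50:243 52:238 54:232 56:231 58:231 60:235 62:240 64:241 66:222 68:186 70:136 72:112 74:112 76:115 78:98 80:61 82:87 84:122 86:150 88:155 90:158
top 3 229
-160:158 -158:157
[... 3394 characters left out ...]
7 34:137 36:135 38:132 40:130 42:126 44:134 46:152 48:172 50:178 52:181 54:182 56:184 58:188 60:189 62:185 64:181 66:174 68:163 70:143 72:133 74:128 76:123 78:116 80:104 82:88 84:76 86:65 88:61 90:62
scene 0 240
-160:147 -158:119 -156:96 -154:82 -152:77 -150:82 -148:92 -146:107 -144:125 -142:140 -140:149 -138:154 -136:158 -78:151 -76:153 -74:156 -72:158 -70:157 -68:151 -66:142 -64:128 -62:108 -60:93 -58:83 -56:78 -54:82 -52:82 -50:83 -48:82 -46:81 -44:80 -42:86 -40:101 -38:119 -36:140 -34:153 -32:157 32:151 34:149 36:147 38:151 40:154 42:152 44:135 46:108 48:88 50:78 52:76 54:78 56:76 58:77 60:77 62:78 64:81 66:90 68:105 70:119 72:127 74:129 76:127 78:120 80:108 82:95 84:82 86:75 88:73 90:73
```

```bash
cat > plan.py <<'E'
import numpy as np, sys
from scipy.spatial.transform import Rotation as R
from workcell import get_state
def cur():
    s=get_state(); q=s["orientation"]; r=R.from_quat([q[1],q[2],q[3],q[0]]); return s,np.array(s["ee_pos"]),r
def want(yaw): # tool z down, tool y at angle yaw
    y=np.array([np.cos(yaw),np.sin(yaw),0]); z=np.array([0,0,-1.]); x=np.cross(y,z); return R.from_matrix(np.stack([x,y,z],1))
def plan(p1,yaw,n,polar=False):
    s,p0,r0=cur(); r1=want(yaw); p1=np.array(p1,float)
    rv=(r0.inv()*r1).as_rotvec(); 
    print("t %.2f pos %s rotvec-left %s wf %s grip %.1f"%(s["t"],np.round(p0,1),np.round(rv,3),np.round(s["wrist_force"],2),s["grip_width"]))
    if polar:
        a0,a1=np.arctan2(p0[1],p0[0]),np.arctan2(p1[1],p1[0]); d0,d1=np.hypot(*p0[:2]),np.hypot(*p1[:2])
        f=np.linspace(0,1,n+1); a=a0+(a1-a0)*f; d=d0+(d1-d0)*f; P=np.stack([d*np.cos(a),d*np.sin(a),p0[2]+(p1[2]-p0[2])*f],1)
    else: P=p0+np.linspace(0,1,n+1)[:,None]*(p1-p0)
    for i in range(n):
        ri=r0*R.from_rotvec(rv*i/n); sh=ri.inv().apply(P[i+1]-P[i]); print(i+1,np.round(rv/n,4),np.round(sh,1))
E
python3 - <<'E'
from plan import *
plan([520,300,400],0.55,20,True)
E
```

```text
t 0.40 pos [160.7 629.8 231.2] rotvec-left [-0.     0.     0.771] wf [-1.66 -0.25  0.02] grip 85.7
1 [-0.      0.      0.0385] [-25.8  -3.   -8.4]
2 [-0.      0.      0.0385] [-25.7  -3.   -8.4]
3 [-0.      0.      0.0385] [-25.6  -3.1  -8.4]
4 [-0.      0.      0.0385] [-25.5  -3.1  -8.4]
5 [-0.      0.      0.0385] [-25.4  -3.1  -8.4]
6 [-0.      0.      0.0385] [-25.3  -3.2  -8.4]
7 [-0.      0.      0.0385] [-25.2  -3.2  -8.4]
8 [-0.      0.      0.0385] [-25.1  -3.2  -8.4]
9 [-0.      0.      0.0385] [-25.   -3.2  -8.4]
10 [-0.      0.      0.0385] [-24.9  -3.3  -8.4]
11 [-0.      0.      0.0385] [-24.8  -3.3  -8.4]
12 [-0.      0.      0.0385] [-24.7  -3.3  -8.4]
13 [-0.      0.      0.0385] [-24.6  -3.4  -8.4]
14 [-0.      0.      0.0385] [-24.5  -3.4  -8.4]
15 [-0.      0.      0.0385] [-24.4  -3.4  -8.4]
16 [-0.      0.      0.0385] [-24.3  -3.5  -8.4]
17 [-0.      0.      0.0385] [-24.2  -3.5  -8.4]
18 [-0.      0.      0.0385] [-24.1  -3.5  -8.4]
19 [-0.      0.      0.0385] [-24.   -3.5  -8.4]
20 [-0.      0.      0.0385] [-23.9  -3.6  -8.4]
```

>>> apply_moves --targets "0 0 0.04 -20 0 -30 0; 0 0 0.04 -25 0 -30 0; 0 0 0.04 -30 0 -30 0; 0 0 0.04 -30 0 -30 0; 0 0 0.04 -30 0 -30 0" --force 40

```text
t: 0.82
ee_pos: [279.7, 585.0, 375.6]
orientation: [-0.003, 0.218, 0.976, -0.009]
wrist_force: [0.7, -0.1, 0.4]
grip_width: 85.3
```

Run:
```python
from plan import *
plan([552.8,-236,360],0.136,30,True)
```

```text
t 0.82 pos [279.7 585.  375.6] rotvec-left [-0.019  0.007  0.994] wf [ 0.65 -0.12  0.44] grip 85.3
1 [-0.0006  0.0002  0.0331] [-32.9  -2.6   0.5]
2 [-0.0006  0.0002  0.0331] [-32.8  -3.2   0.5]
3 [-0.0006  0.0002  0.0331] [-32.7  -3.8   0.5]
4 [-0.0006  0.0002  0.0331] [-32.5  -4.3   0.5]
5 [-0.0006  0.0002  0.0331] [-32.3  -4.9   0.6]
6 [-0.0006  0.0002  0.0331] [-32.2  -5.5   0.6]
7 [-0.0006  0.0002  0.0331] [-32.   -6.    0.6]
8 [-0.0006  0.0002  0.0331] [-31.8  -6.6   0.6]
9 [-0.0006  0.0002  0.0331] [-31.6  -7.1   0.6]
10 [-0.0006  0.0002  0.0331] [-31.4  -7.7   0.6]
11 [-0.0006  0.0002  0.0331] [-31.2  -8.2   0.6]
12 [-0.0006  0.0002  0.0331] [-30.9  -8.8   0.6]
13 [-0.0006  0.0002  0.0331] [-30.7  -9.3   0.7]
14 [-0.0006  0.0002  0.0331] [-30.4  -9.8   0.7]
15 [-0.0006  0.0002  0.0331] [-30.2 -10.3   0.7]
16 [-0.0006  0.0002  0.0331] [-29.9 -10.8   0.7]
17 [-0.0006  0.0002  0.0331] [-29.6 -11.3   0.7]
18 [-0.0006  0.0002  0.0331] [-29.4 -11.8   0.7]
19 [-0.0006  0.0002  0.0331] [-29.1 -12.3   0.7]
20 [-0.0006  0.0002  0.0331] [-28.8 -12.8   0.6]
21 [-0.0006  0.0002  0.0331] [-28.5 -13.3   0.6]
22 [-0.0006  0.0002  0.0331] [-28.1 -13.8   0.6]
23 [-0.0006  0.0002  0.0331] [-27.8 -14.2   0.6]
24 [-0.0006  0.0002  0.0331] [-27.5 -14.7   0.6]
25 [-0.0006  0.0002  0.0331] [-27.2 -15.2   0.6]
26 [-0.0006  0.0002  0.0331] [-26.8 -15.6   0.6]
27 [-0.0006  0.0002  0.0331] [-26.5 -16.    0.6]
28 [-0.0006  0.0002  0.0331] [-26.1 -16.5   0.6]
29 [-0.0006  0.0002  0.0331] [-25.7 -16.9   0.6]
30 [-0.0006  0.0002  0.0331] [-25.4 -17.3   0.5]
```

>>> apply_moves --targets "-0.003 0.001 0.033 -33 -3 0.5 0; -0.003 0.001 0.033 -33 -3 0.5 0; -0.003 0.001 0.033 -33 -4 0.5 0; 0 0 0.033 -33 -4 0.5 0; 0 0 0.033 -32 -5 0.5 0"

```text
t: 1.23
ee_pos: [420.5, 489.1, 383.3]
orientation: [-0.002, 0.301, 0.954, 0.005]
wrist_force: [0.7, 0.9, -0.2]
grip_width: 85.4
```

>>> apply_moves --targets "0 0 0.033 -32 -5 0.5 0; 0 0 0.033 -32 -6 0.5 0; 0 0 0.033 -32 -7 0.5 0; 0 0 0.033 -32 -7 0.5 0; 0 0 0.033 -31 -8 0.5 0"

```text
t: 1.65
ee_pos: [528.7, 357.5, 379.4]
orientation: [-0.002, 0.382, 0.924, 0.006]
wrist_force: [0.4, 0.0, -0.1]
grip_width: 86.0
```

>>> apply_moves --targets "0 0 0.033 -31 -8 0.5 0; 0 0 0.033 -31 -9 0.5 0; 0 0 0.033 -31 -9 0.5 0; 0 0 0.033 -30 -10 0.5 0; 0 0 0.033 -30 -10 0.5 0"

```text
t: 2.07
ee_pos: [598.0, 205.0, 374.9]
orientation: [-0.002, 0.461, 0.888, 0.006]
wrist_force: [0.1, 0.2, 0.3]
grip_width: 85.2
```

Run:
```python
from plan import *
plan([552.8,-236,330],0.136,15,True)
```

```text
t 2.07 pos [598.  205.  374.9] rotvec-left [ 0.006 -0.011  0.477] wf [0.08 0.16 0.34] grip 85.2
1 [ 0.0004 -0.0007  0.0318] [-28.8 -11.3   2.6]
2 [ 0.0004 -0.0007  0.0318] [-28.5 -11.8   2.6]
3 [ 0.0004 -0.0007  0.0318] [-28.2 -12.2   2.7]
4 [ 0.0004 -0.0007  0.0318] [-27.9 -12.7   2.7]
5 [ 0.0004 -0.0007  0.0318] [-27.6 -13.1   2.7]
6 [ 0.0004 -0.0007  0.0318] [-27.3 -13.6   2.7]
7 [ 0.0004 -0.0007  0.0318] [-26.9 -14.    2.8]
8 [ 0.0004 -0.0007  0.0318] [-26.6 -14.4   2.8]
9 [ 0.0004 -0.0007  0.0318] [-26.3 -14.8   2.8]
10 [ 0.0004 -0.0007  0.0318] [-25.9 -15.2   2.8]
11 [ 0.0004 -0.0007  0.0318] [-25.6 -15.6   2.9]
12 [ 0.0004 -0.0007  0.0318] [-25.2 -16.    2.9]
13 [ 0.0004 -0.0007  0.0318] [-24.8 -16.4   2.9]
14 [ 0.0004 -0.0007  0.0318] [-24.5 -16.7   2.9]
15 [ 0.0004 -0.0007  0.0318] [-24.1 -17.1   3. ]
```

>>> apply_moves --targets "0.001 -0.002 0.032 -29 -11 2.6 0; 0.001 -0.002 0.032 -28.5 -12 2.6 0; 0.001 -0.002 0.032 -28 -12 2.6 0; 0.001 -0.002 0.032 -28 -12.5 2.6 0; 0 -0.002 0.032 -27.5 -13 2.6 0"

```text
t: 2.48
ee_pos: [621.3, 45.2, 360.6]
orientation: [0.002, 0.534, 0.845, 0.002]
wrist_force: [0.4, 0.3, -0.1]
grip_width: 85.8
```

>>> apply_moves --targets "0 0 0.032 -27 -13.5 2.6 0; 0 0 0.032 -27 -14 2.6 0; 0 0 0.032 -26.5 -14.5 2.6 0; 0 0 0.032 -26 -15 2.6 0; 0 0 0.032 -26 -15 2.6 0"

```text
t: 2.9
ee_pos: [602.6, -111.5, 346.8]
orientation: [0.002, 0.603, 0.798, 0.003]
wrist_force: [0.3, -0.4, -0.2]
grip_width: 85.2
```

Run:
```python
from plan import *
plan([552.8,-236,310],0.136,5,True)
```

```text
t 2.90 pos [ 602.6 -111.5  346.8] rotvec-left [ 0.007 -0.     0.14 ] wf [ 0.34 -0.37 -0.22] grip 85.2
1 [ 0.0013 -0.      0.0281] [-22.8 -14.6   7.3]
2 [ 0.0013 -0.      0.0281] [-22.5 -14.9   7.3]
3 [ 0.0013 -0.      0.0281] [-22.2 -15.2   7.3]
4 [ 0.0013 -0.      0.0281] [-21.8 -15.5   7.3]
5 [ 0.0013 -0.      0.0281] [-21.5 -15.8   7.3]
```

>>> apply_moves --targets "0.001 0 0.028 -23 -14.5 7 0; 0.001 0 0.028 -22.5 -15 7 0; 0.001 0 0.028 -22 -15 7 0; 0.001 0 0.028 -22 -15.5 7 0; 0 0 0.028 -21.5 -16 7 0"

```text
t: 3.32
ee_pos: [550.7, -243.8, 311.7]
orientation: [0.003, 0.66, 0.751, 0.002]
wrist_force: [-0.3, 0.2, 0.0]
grip_width: 85.7
```

Run:
```python
from plan import *
plan([552.8,-236,285],0.136,3)
```

```text
t 3.32 pos [ 550.7 -243.8  311.7] rotvec-left [ 0.007  0.001 -0.008] wf [-0.33  0.17  0.03] grip 85.7
1 [ 0.0022  0.0005 -0.0027] [2.5 1.  8.9]
2 [ 0.0022  0.0005 -0.0027] [2.5 1.  8.9]
3 [ 0.0022  0.0005 -0.0027] [2.5 1.  8.9]
```

>>> apply_moves --targets "0.002 0 -0.003 3 1 9 0; 0.002 0 -0.003 2.5 1 9 0; 0.002 0 -0.003 2 1 9 0; 0 0 0 0 0 0 0; 0 0 0 0 0 0 0"

```text
t: 3.73
ee_pos: [548.8, -241.8, 282.2]
orientation: [0.0, 0.661, 0.75, -0.002]
wrist_force: [0.2, 0.8, -0.3]
grip_width: 85.3
```

Run:
```python
from plan import *
plan([552.8,-236,246],0.136,4)
from h import *
from workcell import capture
for n,b in(("scene",(105,115,265,275)),("top",(250,120,400,255))):
    c=capture(n); crop(c["img"],*b,4,f"pics/a_{n}.png"); cv2.imwrite("a_%s_raw.png"%n,c["img"])
```

```text
t 3.73 pos [ 548.8 -241.8  282.2] rotvec-left [-0.002  0.003 -0.01 ] wf [ 0.15  0.77 -0.33] grip 85.3
1 [-0.0005  0.0007 -0.0024] [1.3 1.2 9.1]
2 [-0.0005  0.0007 -0.0024] [1.3 1.2 9.1]
3 [-0.0005  0.0007 -0.0024] [1.3 1.2 9.1]
4 [-0.0005  0.0007 -0.0024] [1.3 1.2 9.1]
```

View pics/a_scene.png

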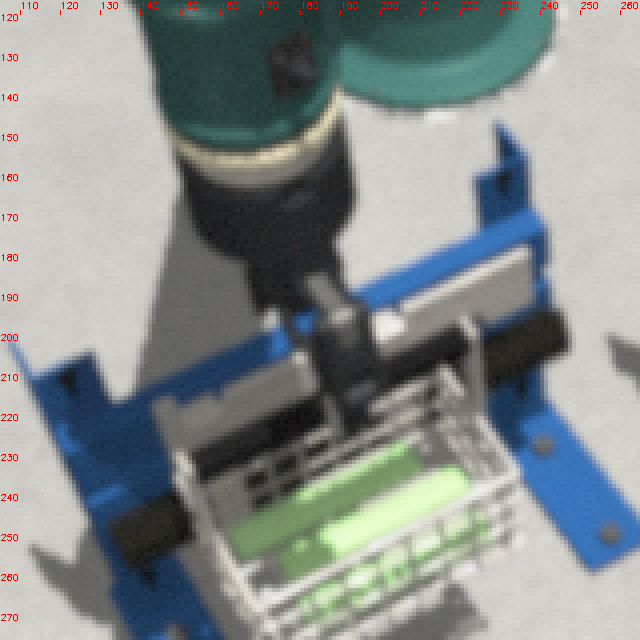

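View pics/a_top.png

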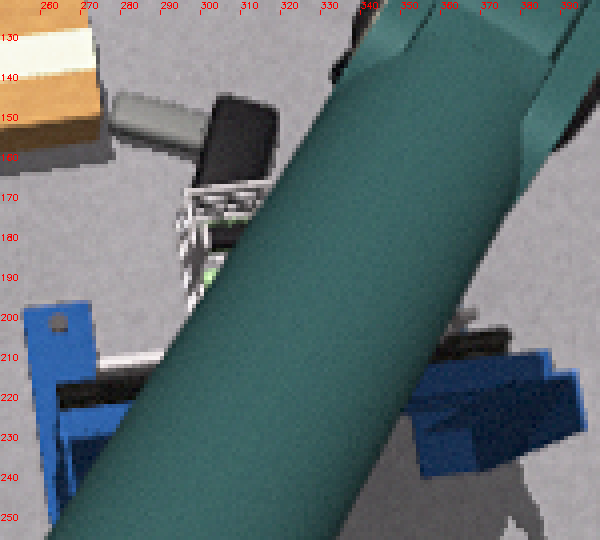

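>>> apply_moves --targets "0 0.001 -0.003 2 2 9 0; 0 0.001 -0.003 1.5 1.5 9 0; 0 0.001 -0.003 1.5 1 9 0; 0 0 -0.001 1 1 8 0; 0 0 0 0 0 0 0"

```text
t: 4.25
ee_pos: [555.9, -232.3, 244.9]
orientation: [0.0, 0.655, 0.755, 0.0]
wrist_force: [0.3, 0.4, -1.3]
grip_width: 85.6
```

Run:
```python
from plan import *
plan([552.8,-236,246],0.136,3)
```

```text
t 4.25 pos [ 555.9 -232.3  244.9] rotvec-left [ 0.001 -0.     0.006] wf [ 0.3   0.38 -1.26] grip 85.6
1 [ 0.0002 -0.      0.002 ] [-1.1 -1.2 -0.4]
2 [ 0.0002 -0.      0.002 ] [-1.1 -1.2 -0.4]
3 [ 0.0002 -0.      0.002 ] [-1.1 -1.2 -0.4]
```

>>> apply_moves --targets "0 0 0.002 -1 -1 0 0; 0 0 0.002 -1 -1 0 0; 0 0 0 -0.5 -0.5 0 0; 0 0 0 0 0 0 0; 0 0 0 0 0 0 0"

```text
t: 4.67
ee_pos: [553.3, -235.8, 244.4]
orientation: [-0.0, 0.657, 0.754, -0.0]
wrist_force: [-0.4, -0.2, 1.1]
grip_width: 85.5
```

Run:
```python
from plan import *
plan([552.8,-236,246],0.136,1)
print(get_state()["torque"])
```

```text
t 4.67 pos [ 553.3 -235.8  244.4] rotvec-left [-0.     0.     0.001] wf [-0.42 -0.24  1.1 ] grip 85.5
1 [-0.0003  0.0001  0.0011] [-0.1 -0.5 -1.6]
[ 0.00202956 -0.02572881 -0.0033062 ]
```

>>> apply_moves --targets "0 0 0 0 0 -0.5 0.3; 0 0 0 0 0 -0.5 0.5; 0 0 0 0 0 -0.3 0.65; 0 0 0 0 0 0 0.7; 0 0 0 0 0 0 0.72" --force 50

```text
t: 5.08
ee_pos: [553.7, -236.4, 247.0]
orientation: [0.001, 0.657, 0.754, 0.0]
wrist_force: [0.8, 0.3, 0.2]
grip_width: 25.7
```

>>> apply_moves --targets "0 0 0 0 0 0 0.78; 0 0 0 0 0 0 0.82; 0 0 0 0 0 0 0.86; 0 0 0 0 0 0 0.9; 0 0 0 0 0 0 0.95"

```text
t: 5.5
ee_pos: [551.9, -236.7, 247.2]
orientation: [-0.001, 0.657, 0.754, -0.0]
wrist_force: [-0.9, -0.5, 1.0]
grip_width: 12.7
```

Run:
```python
from plan import *
plan([552.8,-236,246],0.136,1)
print(get_state()["torque"])
```

```text
t 5.50 pos [ 551.9 -236.7  247.2] rotvec-left [-0.001 -0.    -0.   ] wf [-0.92 -0.5   1.05] grip 12.7
1 [-0.0014 -0.0003 -0.    ] [0.6 0.9 1.2]
[-0.07555053  0.44410902 -0.03209803]
```

>>> apply_moves --targets "0 0 0 0 0 0 1; 0 0 0 0 0 -1 1; 0 0 0 0 0 -2 1; 0 0 0 0 0 -3 1; 0 0 0 0 0 -3 1"

```text
t: 5.92
ee_pos: [550.6, -235.4, 252.9]
orientation: [-0.003, 0.657, 0.754, -0.002]
wrist_force: [1.4, -0.1, -6.1]
grip_width: 12.9
```

Run:
```python
from plan import *
plan([551.9,-236.7,290],0.136,5)
print(get_state()["torque"])
```

```text
t 5.92 pos [ 550.6 -235.4  252.9] rotvec-left [-0.006 -0.003  0.   ] wf [ 1.35 -0.05 -6.13] grip 12.9
1 [-0.0013 -0.0005  0.    ] [-0.3  0.2 -7.4]
2 [-0.0013 -0.0005  0.    ] [-0.3  0.2 -7.4]
3 [-0.0013 -0.0005  0.    ] [-0.3  0.2 -7.4]
4 [-0.0013 -0.0005  0.    ] [-0.3  0.2 -7.4]
5 [-0.0013 -0.0005  0.    ] [-0.3  0.2 -7.4]
[-0.00514818 -0.26093629 -0.00232204]
```

>>> apply_moves --targets "-0.001 -0.001 0 -0.3 0.5 -7 1; -0.001 -0.001 0 -0.3 0.4 -7 1; -0.001 0 0 0 0.2 -7 1; 0 0 0 0 0 -7 1; 0 0 0 0 0 -7 1"

```text
t: 6.33
ee_pos: [551.4, -234.7, 289.2]
orientation: [-0.003, 0.657, 0.754, -0.002]
wrist_force: [0.7, 0.0, -6.0]
grip_width: 13.2
```

Run:
```python
from plan import *
plan([551.9,-236.7,305],0.136,3)
print(get_state()["torque"])
```

```text
t 6.33 pos [ 551.4 -234.7  289.2] rotvec-left [-0.006 -0.002  0.   ] wf [ 0.75  0.05 -5.97] grip 13.2
1 [-0.0021 -0.0007  0.0002] [-0.7  0.  -5.3]
2 [-0.0021 -0.0007  0.0002] [-0.7  0.  -5.3]
3 [-0.0021 -0.0007  0.0002] [-0.7  0.1 -5.3]
[-0.01002295 -0.07629345 -0.0192437 ]
```

>>> apply_moves --targets "-0.002 -0.001 0 -0.5 0 -7 1; -0.002 0 0 -0.5 2 -7 1; -0.001 0 0 0 5 -7 1; 0 0 0 0 10 -3 1; 0 0 0 0 15 0 1"

```text
t: 6.75
ee_pos: [582.9, -233.5, 320.2]
orientation: [0.001, 0.659, 0.752, 0.001]
wrist_force: [0.8, -0.3, -6.7]
grip_width: 13.1
```

>>> apply_moves --targets "0 0 0 0 18 0 1; 0 0 0 0 18 0 1; 0 0 0 0 14 0 1; 0 0 0 0 8 0 1; 0 0 0 0 2 0 1"

```text
t: 7.17
ee_pos: [649.5, -223.4, 323.0]
orientation: [0.003, 0.657, 0.753, 0.003]
wrist_force: [-0.3, 0.2, -6.0]
grip_width: 13.3
```

Run:
```python
from plan import *
s,p,r=cur(); print(s["torque"],s["joint_positions"].round(3))
plan([665,120,310],-0.177,20,True)
from h import *
from workcell import capture
for n,b in(("scene",(105,115,305,275)),("top",(230,80,400,225))):
    c=capture(n); crop(c["img"],*b,4,f"pics/b_{n}.png"); cv2.imwrite("b_%s_raw.png"%n,c["img"])
```

```text
[0.11473525 0.10513781 0.02150119] [-0.104  0.496  0.581  1.433 -0.279  1.288  0.633]
t 7.17 pos [ 649.5 -223.4  323. ] rotvec-left [ 0.007 -0.001  0.313] wf [-0.29  0.17 -6.04] grip 13.3
1 [ 0.0004 -0.      0.0156] [16.   7.2  0.7]
2 [ 0.0004 -0.      0.0156] [16.2  6.5  0.7]
3 [ 0.0004 -0.      0.0156] [16.5  5.8  0.7]
4 [ 0.0004 -0.      0.0156] [16.7  5.1  0.7]
5 [ 0.0004 -0.      0.0156] [16.9  4.5  0.7]
6 [ 0.0004 -0.      0.0156] [17.   3.7  0.7]
7 [ 0.0004 -0.      0.0156] [17.2  3.   0.7]
8 [ 0.0004 -0.      0.0156] [17.3  2.3  0.7]
9 [ 0.0004 -0.      0.0156] [17.3  1.6  0.7]
10 [ 0.0004 -0.      0.0156] [17.4  0.9  0.7]
11 [ 0.0004 -0.      0.0156] [17.4  0.2  0.7]
12 [ 0.0004 -0.      0.0156] [17.3 -0.5  0.7]
13 [ 0.0004 -0.      0.0156] [17.3 -1.2  0.7]
14 [ 0.0004 -0.      0.0156] [17.2 -1.9  0.6]
15 [ 0.0004 -0.      0.0156] [17.1 -2.6  0.6]
16 [ 0.0004 -0.      0.0156] [17.  -3.3  0.6]
17 [ 0.0004 -0.      0.0156] [16.8 -4.   0.6]
18 [ 0.0004 -0.      0.0156] [16.6 -4.7  0.6]
19 [ 0.0004 -0.      0.0156] [16.4 -5.4  0.6]
20 [ 0.0004 -0.      0.0156] [16.1 -6.1  0.7]
```

View pics/b_scene.png

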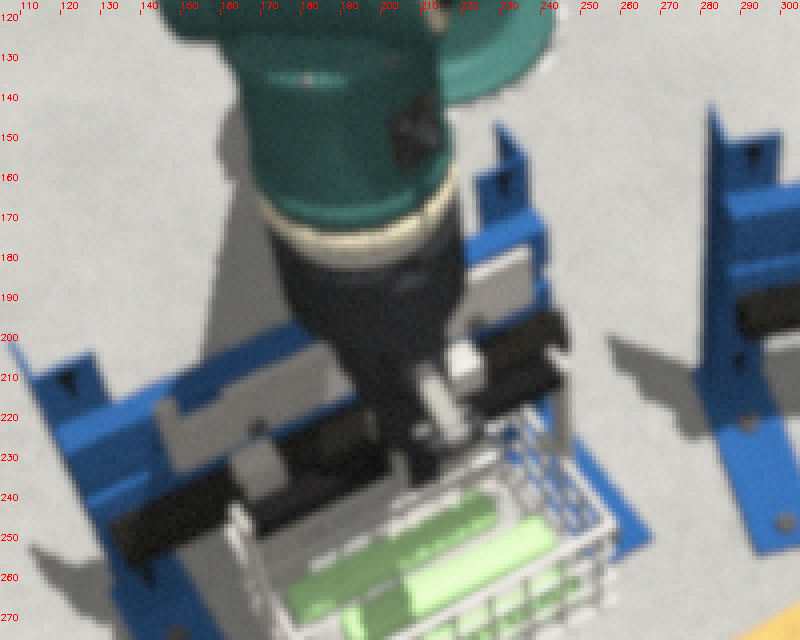

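View pics/b_top.png

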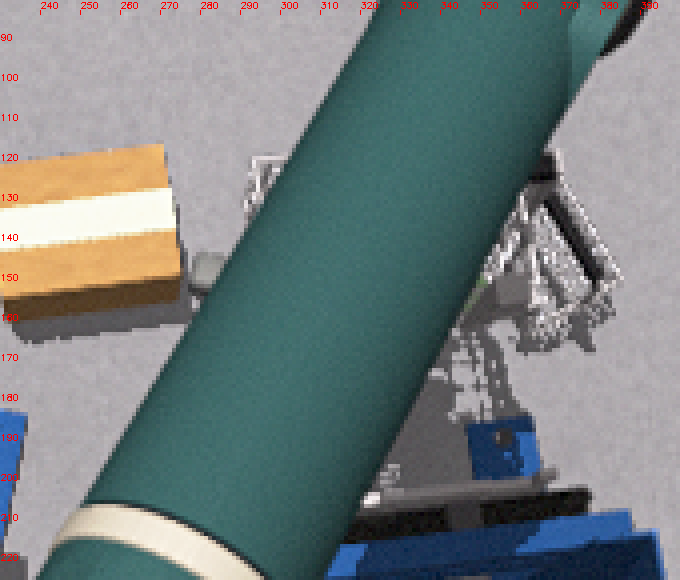

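>>> apply_moves --targets "0.001 0 0.016 14 7 0.7 1; 0.001 0 0.016 16 6.5 0.7 1; 0.001 0 0.016 16.5 6 0.7 1; 0 0 0.016 16.5 5 0.7 1; 0 0 0.016 17 4.5 0.7 1"

```text
t: 7.68
ee_pos: [662.5, -150.0, 320.5]
orientation: [0.001, 0.695, 0.719, -0.002]
wrist_force: [0.3, 0.1, -7.1]
grip_width: 13.0
```

>>> apply_moves --targets "0 0 0.016 17 4 0.7 1; 0 0 0.016 17 3 0.7 1; 0 0 0.016 17 2.5 0.7 1; 0 0 0.016 17 1.5 0.7 1; 0 0 0.016 17 1 0.7 1"

```text
t: 8.1
ee_pos: [669.8, -65.1, 317.8]
orientation: [0.0, 0.727, 0.687, -0.003]
wrist_force: [-0.2, 0.4, -5.7]
grip_width: 12.7
```

Run:
```python
from plan import *
plan([634.3,135.3,310],-0.177,10,True)
```

```text
t 8.10 pos [669.8 -65.1 317.8] rotvec-left [-0.004  0.005  0.121] wf [-0.15  0.35 -5.75] grip 12.7
1 [-0.0004  0.0005  0.0121] [20.7 -1.9  0.7]
2 [-0.0004  0.0005  0.0121] [20.5 -2.8  0.7]
3 [-0.0004  0.0005  0.0121] [20.3 -3.7  0.7]
4 [-0.0004  0.0005  0.0121] [20.  -4.5  0.7]
5 [-0.0004  0.0005  0.0121] [19.8 -5.4  0.7]
6 [-0.0004  0.0005  0.0121] [19.4 -6.2  0.7]
7 [-0.0004  0.0005  0.0121] [19.1 -7.   0.8]
8 [-0.0004  0.0005  0.0121] [18.7 -7.8  0.8]
9 [-0.0004  0.0005  0.0121] [18.3 -8.6  0.8]
10 [-0.0004  0.0005  0.0121] [17.8 -9.3  0.8]
```

>>> apply_moves --targets "0 0.001 0.012 20 -2 0.7 1; 0 0.001 0.012 20 -3 0.7 1; 0 0.001 0.012 20 -3.5 0.7 1; 0 0.001 0.012 20 -4.5 0.7 1; 0 0 0.012 20 -5 0.7 1"

```text
t: 8.52
ee_pos: [655.7, 34.6, 315.3]
orientation: [-0.001, 0.751, 0.661, -0.003]
wrist_force: [0.7, -0.0, -6.4]
grip_width: 12.8
```

>>> apply_moves --targets "0 0 0.012 19 -6 0.7 1; 0 0 0.012 19 -7 0.7 1; 0 0 0.012 18 -7 0.7 1; 0 0 0.01 14 -7 0.7 1; 0 0 0.006 8 -5 0.7 1"

```text
t: 8.93
ee_pos: [630.4, 119.4, 313.0]
orientation: [-0.003, 0.769, 0.639, -0.003]
wrist_force: [0.2, 1.2, -7.5]
grip_width: 13.3
```

Run:
```python
from plan import *
plan([634.3,135.3,310],-0.177,3)
```

```text
t 8.93 pos [630.4 119.4 313. ] rotvec-left [-0.008  0.002 -0.007] wf [ 0.21  1.19 -7.53] grip 13.3
1 [-0.0028  0.0005 -0.0024] [5.5 0.3 1. ]
2 [-0.0028  0.0005 -0.0024] [5.5 0.3 1. ]
3 [-0.0028  0.0005 -0.0024] [5.5 0.3 1. ]
```

>>> apply_moves --targets "-0.002 0 -0.002 5 0 1 1; -0.002 0 -0.002 6 -4 1 1; -0.002 0 -0.002 4.5 -8 1 1; 0 0 -0.001 0 -8 1 1; 0 0 0 0 -4 1 1"

```text
t: 9.35
ee_pos: [607.0, 138.1, 308.3]
orientation: [0.0, 0.767, 0.641, -0.002]
wrist_force: [-0.0, 0.4, -6.1]
grip_width: 13.3
```

```bash
cat > fr.py <<'E'
from plan import *
th=np.arctan(0.1785); ey=np.array([-np.sin(th),-np.cos(th)]); ex=np.array([-np.cos(th),np.sin(th)]); p0=np.array([534.84,147.0])
def ds():
    s,p,r=cur(); q=p[:2]-p0; print("t %.2f d %.2f s %.2f z %.2f"%(s["t"],-q@ex,q@ey,p[2]),"wf frame: x %.2f y %.2f z %.2f"%(s["wrist_force"][:2]@ex,s["wrist_force"][:2]@ey,s["wrist_force"][2]),"tq",np.round(s["torque"],2),"grip %.1f"%s["grip_width"])
def go(d,s,z,n): q=p0-d*ex+s*ey; plan([q[0],q[1],z],-th,n)
E
python3 - <<'E'
from fr import *
ds(); go(70,-6,285,3)
from h import *
from workcell import capture
for n,b in(("scene",(250,105,420,255)),("top",(85,120,255,240))):
    c=capture(n); crop(c["img"],*b,4,f"pics/c_{n}.png"); cv2.imwrite("c_%s_raw.png"%n,c["img"])
E
```

```text
t 9.35 d 72.58 s -3.95 z 308.32 wf frame: x 0.09 y -0.41 z -6.05 tq [-0.02 -0.14  0.  ] grip 13.3
t 9.35 pos [607.  138.1 308.3] rotvec-left [-0.002  0.002 -0.002] wf [-0.01  0.42 -6.05] grip 13.3
1 [-0.0006  0.0008 -0.0005] [ 0.7 -0.8  7.8]
2 [-0.0006  0.0008 -0.0005] [ 0.7 -0.9  7.8]
3 [-0.0006  0.0008 -0.0005] [ 0.7 -0.9  7.8]
```

View pics/c_scene.png

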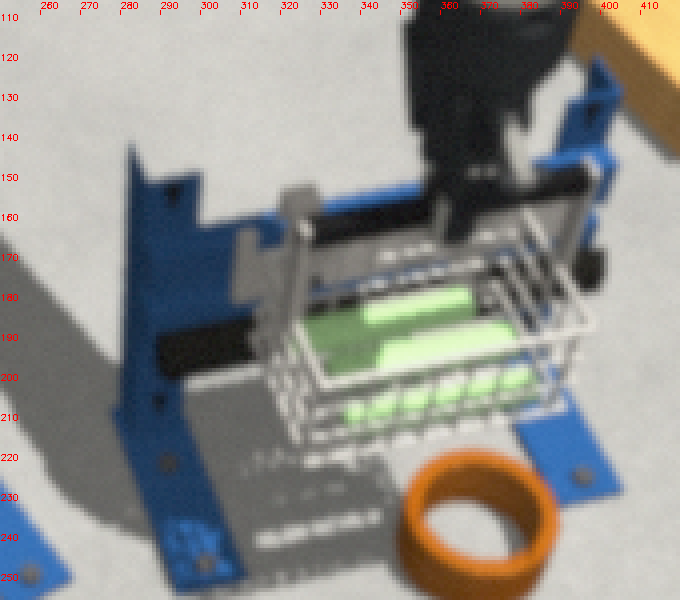

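View pics/c_top.png

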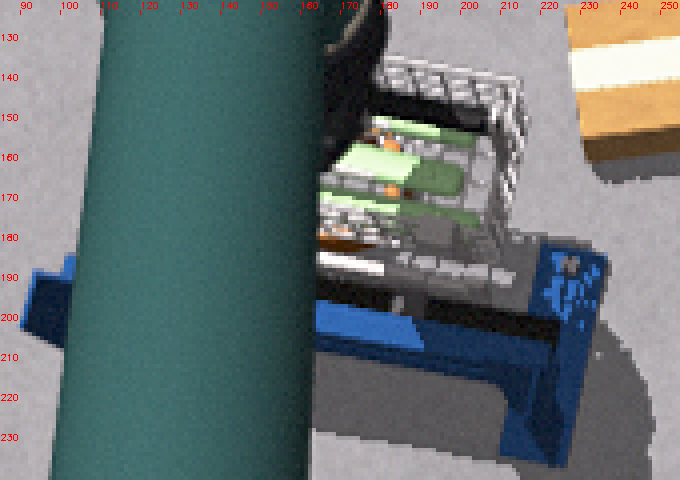

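```bash
python3 - <<'E'
from fr import *
from h import *
from workcell import capture
S=capture("scene");T=capture("top")
s,p,r=cur(); q=p[:2]-p0; d,sy=-q@ex,q@ey
def W(bx,by,bz): # basket pt -> world assuming level
    w=p0+(bx-d)*ex+(by+sy)*ey; return [w[0],w[1],p[2]+19-142+bz]
for by in(45,65):
    for bx in (49,67): print("hook_a top corner",bx,by,proj(S,W(bx,by,105)).round(1)+.5,proj(T,W(bx,by,105)).round(1)+.5)
print("handle + end top",[(proj(T,W(x,80,150))+.5).round(1) for x in(-7,7)])
print("handle ends scene",[(proj(S,W(-7,y,z))+.5).round(1) for y in(-80,80) for z in (150,134)])
E
python3 - <<'E'
import sys; sys.path.insert(0,'.')
from h import *
s=cv2.imread("c_scene_raw.png"); t=cv2.imread("c_top_raw.png")
crop(s,300,140,370,190,10,"pics/c2_s.png"); crop(t,160,130,230,200,9,"pics/c2_t.png")
E
```

```text
hook_a top corner 49 45 [332.  155.4] [190.  172.2]
hook_a top corner 67 45 [329.2 149.8] [188.3 179.6]
hook_a top corner 49 65 [323.5 157.1] [198.4 173.7]
hook_a top corner 67 65 [320.8 151.5] [196.8 181.2]
handle + end top [array([207.8, 146.2]), array([206.6, 152.1])]
handle ends scene [array([399.8, 147.3]), array([398.1, 152.7]), array([328.1, 161.9]), array([327.3, 167.3])]
```

View pics/c2_s.png

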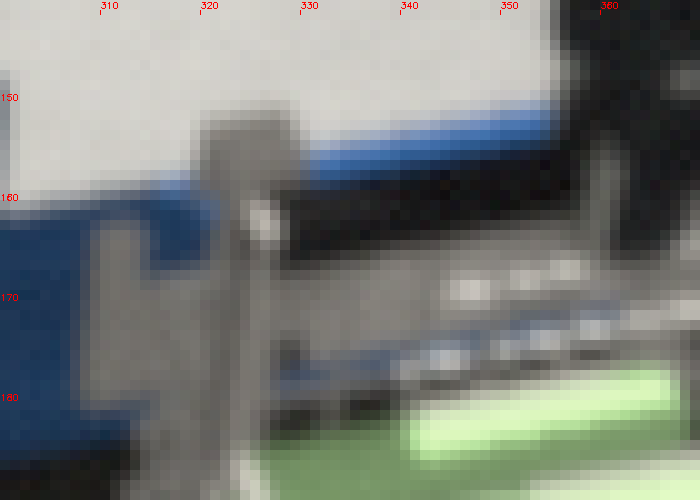

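View pics/c2_t.png

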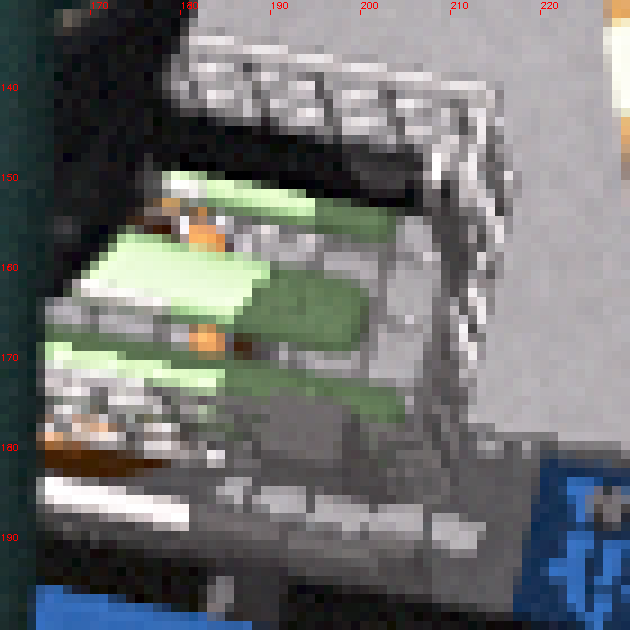

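>>> apply_moves --targets "0 0.001 0 0.8 0 5 1; 0 0.001 0 0.8 0 5 1; 0 0 0 0.8 0 5 1; 0 0 0 0.8 0 5 1; 0 0 0 0.4 0 3 1"

```text
t: 9.97
ee_pos: [610.7, 139.9, 284.2]
orientation: [0.001, 0.768, 0.64, 0.001]
wrist_force: [0.2, 0.1, -6.1]
grip_width: 12.9
```

Run:
```python
from fr import *
ds(); go(60,-8,282,3)
```

```text
t 9.97 d 75.91 s -6.37 z 284.17 wf frame: x -0.14 y -0.14 z -6.10 tq [ 0.   -0.02 -0.03] grip 12.9
t 9.97 pos [610.7 139.9 284.2] rotvec-left [ 0.002 -0.    -0.005] wf [ 0.16  0.12 -6.1 ] grip 12.9
1 [ 0.0008 -0.     -0.0016] [ 0.5 -5.3  0.7]
2 [ 0.0008 -0.     -0.0016] [ 0.5 -5.3  0.7]
3 [ 0.0008 -0.     -0.0016] [ 0.5 -5.3  0.7]
```

>>> apply_moves --targets "0.001 0 -0.002 0.5 -4 0.5 1; 0.001 0 -0.002 0.5 -4 0.5 1; 0 0 -0.002 0.5 -4 0.5 1; 0 0 0 0 -3 0 1; 0 0 0 0 -1 0 1"

```text
t: 10.38
ee_pos: [593.1, 144.6, 280.6]
orientation: [-0.0, 0.766, 0.643, -0.002]
wrist_force: [0.3, 0.1, -6.5]
grip_width: 13.0
```

Run:
```python
from fr import *
ds(); go(56,-8,280,3)
```

```text
t 10.38 d 57.82 s -7.87 z 280.56 wf frame: x -0.32 y -0.12 z -6.46 tq [ 0.01 -0.16  0.02] grip 13.0
t 10.38 pos [593.1 144.6 280.6] rotvec-left [-0.003  0.002  0.002] wf [ 0.33  0.06 -6.46] grip 13.0
1 [-0.0009  0.0006  0.0006] [ 0.  -0.6  0.2]
2 [-0.0009  0.0006  0.0006] [ 0.  -0.6  0.2]
3 [-0.0009  0.0006  0.0006] [ 0.  -0.6  0.2]
```

>>> apply_moves --targets "-0.001 0.001 0.001 0 -0.5 0 1; 0 0 0 0 -0.5 0 1; 0 0 0 0 -0.5 0 1; 0 0 0 0 -0.5 0 1; 0 0 0 0 0 0 1"

```text
t: 10.8
ee_pos: [591.0, 145.4, 281.9]
orientation: [-0.0, 0.766, 0.642, 0.001]
wrist_force: [-0.5, -0.1, -5.3]
grip_width: 12.9
```

Run:
```python
from fr import *
ds()
```

```text
t 10.80 d 55.60 s -8.28 z 281.93 wf frame: x 0.46 y 0.20 z -5.32 tq [-0.02 -0.05  0.03] grip 12.9
```

>>> apply_moves --targets "0 0 0 0 -0.5 0.3 1; 0 0 0 0 -0.5 0.3 1; 0 0 0 0 -0.5 0.3 1; 0 0 0 0 -0.5 0.3 1; 0 0 0 0 0 0 1"

```text
t: 11.22
ee_pos: [589.2, 145.5, 280.6]
orientation: [0.0, 0.766, 0.642, 0.001]
wrist_force: [-0.6, 0.4, -6.6]
grip_width: 13.0
```

Run:
```python
from fr import *
ds()
```

```text
t 11.22 d 53.76 s -8.06 z 280.62 wf frame: x 0.70 y -0.30 z -6.56 tq [-0.05 -0.03 -0.04] grip 13.0
```

>>> apply_moves --targets "0 0 0 0 -0.4 0 1; 0 0 0 0 -0.4 0 1; 0 0 0 0 -0.4 0 1; 0 0 0 0 -0.4 0 1; 0 0 0 0 0 0 1"

```text
t: 11.63
ee_pos: [587.6, 145.7, 280.6]
orientation: [0.0, 0.766, 0.642, 0.001]
wrist_force: [-0.6, 0.1, -6.4]
grip_width: 13.4
```

Run:
```python
from fr import *
ds()
```

```text
t 11.63 d 52.16 s -8.00 z 280.57 wf frame: x 0.66 y -0.02 z -6.39 tq [-0.05 -0.1   0.02] grip 13.4
```

>>> apply_moves --targets "0 0 0 0 -0.4 0 1; 0 0 0 0 -0.4 0 1; 0 0 0 0 -0.4 0 1; 0 0 0 0 0 0 1; 0 0 0 0 0 0 1"

```text
t: 12.05
ee_pos: [587.2, 145.7, 280.9]
orientation: [0.001, 0.767, 0.642, 0.001]
wrist_force: [1.0, -0.6, -6.9]
grip_width: 13.0
```

Run:
```python
from fr import *
ds()
```

```text
t 12.05 d 51.75 s -7.92 z 280.85 wf frame: x -1.13 y 0.41 z -6.92 tq [-0.03 -0.23 -0.07] grip 13.0
```

>>> apply_moves --targets "0 0 0 0 -0.4 0 1; 0 0 0 0 -0.4 0 1; 0 0 0 0 0 0 1; 0 0 0 0 0 0 1; 0 0 0 0 0 0 1"

```text
t: 12.47
ee_pos: [586.9, 145.7, 281.0]
orientation: [0.001, 0.767, 0.642, 0.002]
wrist_force: [1.8, -0.5, -6.1]
grip_width: 12.9
```

Run:
```python
from fr import *
ds()
```

```text
t 12.47 d 51.45 s -7.90 z 281.04 wf frame: x -1.83 y 0.15 z -6.14 tq [-0.01 -0.36 -0.04] grip 12.9
```

>>> apply_moves --targets "0 0 0 0 1 0 1; 0 0 0 0 0.8 0 1; 0 0 0 0 0 1 1; 0 0 0 0 0 1 1; 0 0 0 0 0 0 1"

```text
t: 12.88
ee_pos: [587.6, 145.7, 278.5]
orientation: [0.0, 0.767, 0.642, 0.001]
wrist_force: [0.4, 0.8, -6.4]
grip_width: 13.2
```

Run:
```python
from fr import *
ds();go(53.7,-8,270,5)
```

```text
t 12.88 d 52.17 s -8.00 z 278.49 wf frame: x -0.25 y -0.81 z -6.37 tq [-0.1  -0.06  0.  ] grip 13.2
t 12.88 pos [587.6 145.7 278.5] rotvec-left [ 0.002 -0.001  0.001] wf [ 0.39  0.75 -6.37] grip 13.2
1 [ 0.0003 -0.0002  0.0001] [-0.   0.3  1.7]
2 [ 0.0003 -0.0002  0.0001] [-0.   0.3  1.7]
3 [ 0.0003 -0.0002  0.0001] [-0.   0.3  1.7]
4 [ 0.0003 -0.0002  0.0001] [-0.   0.3  1.7]
5 [ 0.0003 -0.0002  0.0001] [-0.   0.3  1.7]
```

>>> apply_moves --targets "0 0 0 0 0.8 0 1; 0 0 0 0 0.7 0 1; 0 0 0 0 0.2 0.5 1; 0 0 0 0 0 1 1; 0 0 0 0 0 1 1"

```text
t: 13.3
ee_pos: [589.3, 145.5, 275.8]
orientation: [0.0, 0.767, 0.642, 0.001]
wrist_force: [0.1, 0.1, -5.6]
grip_width: 13.1
```

Run:
```python
from fr import *
ds();go(53.7,-8,270,5)
```

```text
t 13.30 d 53.87 s -8.05 z 275.77 wf frame: x -0.06 y -0.16 z -5.58 tq [-0.03 -0.03  0.04] grip 13.1
t 13.30 pos [589.3 145.5 275.8] rotvec-left [ 0.001 -0.001  0.001] wf [ 0.09  0.15 -5.58] grip 13.1
1 [ 0.0002 -0.0002  0.0001] [-0.  -0.   1.2]
2 [ 0.0002 -0.0002  0.0001] [-0.  -0.   1.2]
3 [ 0.0002 -0.0002  0.0001] [-0.  -0.   1.2]
4 [ 0.0002 -0.0002  0.0001] [-0.  -0.   1.2]
5 [ 0.0002 -0.0002  0.0001] [-0.  -0.   1.2]
```

>>> apply_moves --targets "0 0 0 0 0 1.2 1; 0 0 0 0 0 1.2 1; 0 0 0 0 0 1.2 1; 0 0 0 0 0 1.2 1; 0 0 0 0 0 1.2 1"

```text
t: 13.72
ee_pos: [589.3, 145.5, 269.1]
orientation: [0.0, 0.766, 0.642, 0.001]
wrist_force: [1.1, -0.3, -5.1]
grip_width: 13.3
```

Run:
```python
from fr import *
ds();go(53.7,-8,263,5)
```

```text
t 13.72 d 53.90 s -8.06 z 269.11 wf frame: x -1.12 y 0.06 z -5.13 tq [-0.05 -0.2  -0.09] grip 13.3
t 13.72 pos [589.3 145.5 269.1] rotvec-left [ 0.001 -0.001  0.001] wf [ 1.09 -0.26 -5.13] grip 13.3
1 [ 0.0002 -0.0002  0.0001] [-0.  -0.   1.2]
2 [ 0.0002 -0.0002  0.0001] [-0.  -0.   1.2]
3 [ 0.0002 -0.0002  0.0001] [-0.  -0.   1.2]
4 [ 0.0002 -0.0002  0.0001] [-0.  -0.   1.2]
5 [ 0.0002 -0.0002  0.0001] [-0.  -0.   1.2]
```

>>> apply_moves --targets "0 0 0 0 0 1.2 1; 0 0 0 0 0 1.2 1; 0 0 0 0 0 1.2 1; 0 0 0 0 0 1 1; 0 0 0 0 0 1 1"

```text
t: 14.13
ee_pos: [589.5, 145.5, 262.9]
orientation: [0.0, 0.767, 0.642, 0.001]
wrist_force: [-0.5, -0.6, -5.7]
grip_width: 13.5
```

Run:
```python
from fr import *
ds();go(53.7,-8,258,5)
```

```text
t 14.13 d 54.05 s -8.09 z 262.92 wf frame: x 0.36 y 0.67 z -5.73 tq [-0.01 -0.1  -0.05] grip 13.5
t 14.13 pos [589.5 145.5 262.9] rotvec-left [ 0.002 -0.001  0.001] wf [-0.47 -0.59 -5.73] grip 13.5
1 [ 0.0003 -0.0002  0.0001] [-0.  -0.1  1. ]
2 [ 0.0003 -0.0002  0.0001] [-0.  -0.1  1. ]
3 [ 0.0003 -0.0002  0.0001] [-0.  -0.1  1. ]
4 [ 0.0003 -0.0002  0.0001] [-0.  -0.1  1. ]
5 [ 0.0003 -0.0002  0.0001] [-0.  -0.1  1. ]
```

>>> apply_moves --targets "0 0 0 0 -0.1 0.8 1; 0 0 0 0 0 0.8 1; 0 0 0 0 0 0.8 1; 0 0 0 0 0 0.7 1; 0 0 0 0 0 0.5 1"

```text
t: 14.55
ee_pos: [589.4, 145.5, 258.8]
orientation: [0.0, 0.767, 0.642, 0.001]
wrist_force: [0.7, -0.4, -6.2]
grip_width: 13.5
```

>>> apply_moves --targets "0 0 0 0 0 0.5 1; 0 0 0 0 0 0.5 1; 0 0 0 0 0 0.5 1; 0 0 0 0 0 0.4 1; 0 0 0 0 0 0 1"

```text
t: 14.97
ee_pos: [589.4, 145.5, 256.7]
orientation: [0.0, 0.767, 0.642, 0.001]
wrist_force: [0.2, 0.3, -6.1]
grip_width: 12.9
```

Run:
```python
from fr import *
ds();go(53.7,-8,258,5)
```

```text
t 14.97 d 54.00 s -8.16 z 256.68 wf frame: x -0.13 y -0.28 z -6.10 tq [ 0.03 -0.13 -0.06] grip 12.9
t 14.97 pos [589.4 145.5 256.7] rotvec-left [ 0.002 -0.001  0.001] wf [ 0.18  0.26 -6.1 ] grip 12.9
1 [ 0.0003 -0.0002  0.0001] [-0.  -0.1 -0.3]
2 [ 0.0003 -0.0002  0.0001] [-0.  -0.1 -0.3]
3 [ 0.0003 -0.0002  0.0001] [-0.  -0.1 -0.3]
4 [ 0.0003 -0.0002  0.0001] [-0.  -0.1 -0.3]
5 [ 0.0003 -0.0002  0.0001] [-0.  -0.1 -0.3]
```

>>> apply_moves --targets "0 0 0 0 0 0.5 1; 0 0 0 0 0 0.4 1; 0 0 0 0 0 0.4 1; 0 0 0 0 0 0.3 1; 0 0 0 0 0 0 1"

```text
t: 15.38
ee_pos: [589.7, 145.5, 256.0]
orientation: [0.0, 0.767, 0.642, 0.001]
wrist_force: [-0.7, -1.0, -5.0]
grip_width: 12.9
```

Run:
```python
from fr import *
ds()
```

```text
t 15.38 d 54.25 s -8.19 z 256.04 wf frame: x 0.51 y 1.14 z -5.02 tq [-0.02  0.1   0.01] grip 12.9
```

>>> apply_moves --targets "0 0 0 0 0 0.5 1; 0 0 0 0 0 0.4 1; 0 0 0 0 0 0.3 1; 0 0 0 0 0 0 1; 0 0 0 0 0 0 1"

```text
t: 15.8
ee_pos: [589.9, 145.5, 255.9]
orientation: [0.0, 0.767, 0.642, 0.002]
wrist_force: [-0.5, -0.4, -3.2]
grip_width: 12.9
```

Run:
```python
from fr import *
ds()
```

```text
t 15.80 d 54.48 s -8.19 z 255.88 wf frame: x 0.43 y 0.49 z -3.22 tq [-0.09  0.17 -0.08] grip 12.9
```

>>> apply_moves --targets "0 0 0 -0.6 0 0.1 1; 0 0 0 -0.6 0 0.1 1; 0 0 0 -0.6 0 0.1 1; 0 0 0 -0.6 0 0.1 1; 0 0 0 -0.6 0 0.1 1"

```text
t: 16.22
ee_pos: [590.0, 145.2, 255.9]
orientation: [-0.001, 0.766, 0.643, 0.004]
wrist_force: [-0.2, 2.4, -3.0]
grip_width: 13.0
```

Run:
```python
from fr import *
ds()
```

```text
t 16.22 d 54.62 s -7.93 z 255.89 wf frame: x 0.66 y -2.31 z -2.99 tq [ 0.33  0.21 -0.15] grip 13.0
```

>>> apply_moves --targets "0 0 0 0 -0.4 -0.4 1; 0 0 0 -0.6 -0.4 -0.2 1; 0 0 0 -0.8 0 0 1; 0 0 0 -0.8 0 0 1; 0 0 0 -0.8 0 0 1"

```text
t: 16.63
ee_pos: [589.0, 142.3, 256.2]
orientation: [-0.0, 0.766, 0.643, 0.004]
wrist_force: [1.6, 0.8, -3.5]
grip_width: 13.1
```

Run:
```python
from fr import *
ds(); go(53.8,-2,256,1)
```

```text
t 16.63 d 54.10 s -4.92 z 256.15 wf frame: x -1.46 y -1.07 z -3.50 tq [ 0.31  0.   -0.09] grip 13.1
t 16.63 pos [589.  142.3 256.2] rotvec-left [ 0.005 -0.007  0.002] wf [ 1.62  0.8  -3.5 ] grip 13.1
1 [ 0.0052 -0.0067  0.002 ] [-2.9 -0.3  0.1]
```

>>> apply_moves --targets "0 -0.001 0 -0.7 0 0 1; 0 -0.001 0 -0.7 0 0 1; 0 -0.001 0 -0.7 0 0 1; 0 0 0 0 0 0.2 1; 0 0 0 0 0 0.2 1"

```text
t: 17.05
ee_pos: [587.7, 137.5, 254.1]
orientation: [0.001, 0.767, 0.642, 0.001]
wrist_force: [-0.3, -0.7, -5.7]
grip_width: 13.1
```

Run:
```python
from fr import *
ds(); go(53.8,-2,256,1)
```

```text
t 17.05 d 53.66 s 0.07 z 254.12 wf frame: x 0.13 y 0.74 z -5.73 tq [ 0.06 -0.21 -0.04] grip 13.1
t 17.05 pos [587.7 137.5 254.1] rotvec-left [0.003 0.001 0.001] wf [-0.25 -0.7  -5.73] grip 13.1
1 [0.0033 0.0006 0.0006] [ 2.1  0.1 -1.9]
```

>>> apply_moves --targets "0.001 0 0 0 0 0.7 1; 0.001 0 0 0 0 0.7 1; 0 0 0 0 0 0.7 1; 0 0 0 0 0 0.7 1; 0 0 0 0 0 0.5 1"

```text
t: 17.47
ee_pos: [587.7, 136.8, 250.1]
orientation: [0.001, 0.767, 0.642, -0.0]
wrist_force: [0.4, -0.2, -5.7]
grip_width: 13.2
```

Run:
```python
from fr import *
ds()
```

```text
t 17.47 d 53.88 s 0.79 z 250.09 wf frame: x -0.43 y 0.11 z -5.72 tq [ 0.01 -0.19 -0.  ] grip 13.2
```

>>> apply_moves --targets "0 0 0 0 0 0.5 1; 0 0 0 0 0 0.5 1; 0 0 0 0 0 0.4 1; 0 0 0 0 0 0.3 1; 0 0 0 0 0 0 1"

```text
t: 17.88
ee_pos: [587.8, 136.7, 248.2]
orientation: [0.001, 0.767, 0.642, -0.0]
wrist_force: [0.0, -0.1, -5.4]
grip_width: 13.1
```

Run:
```python
from fr import *
ds()
```

```text
t 17.88 d 53.91 s 0.81 z 248.22 wf frame: x -0.06 y 0.06 z -5.43 tq [-0.03 -0.15  0.01] grip 13.1
```

>>> apply_moves --targets "0 0 0 0 0 0.4 1; 0 0 0 0 0 0.4 1; 0 0 0 0 0 0.4 1; 0 0 0 0 0 0.3 1; 0 0 0 0 0 0 1"

```text
t: 18.3
ee_pos: [588.0, 136.6, 248.0]
orientation: [0.001, 0.767, 0.642, 0.0]
wrist_force: [0.3, 0.4, -5.0]
grip_width: 13.2
```

Run:
```python
from fr import *
ds()
```

```text
t 18.30 d 54.21 s 0.92 z 248.05 wf frame: x -0.20 y -0.45 z -4.96 tq [ 0.01  0.   -0.05] grip 13.2
```

>>> apply_moves --targets "0 0 0 0 0 0.5 1; 0 0 0 0 0 0.5 1; 0 0 0 0 0 0.4 1; 0 0 0 0 0 0.4 1; 0 0 0 0 0 0 1"

```text
t: 18.72
ee_pos: [588.4, 136.5, 247.8]
orientation: [0.001, 0.767, 0.642, 0.001]
wrist_force: [-0.6, -1.4, -1.9]
grip_width: 13.1
```

Run:
```python
from fr import *
ds()
from h import *
from workcell import capture
for n,b in(("scene",(270,115,410,235)),("top",(85,140,245,240))):
    c=capture(n); crop(c["img"],*b,5,f"pics/d_{n}.png"); cv2.imwrite("d_%s_raw.png"%n,c["img"])
```

```text
t 18.72 d 54.60 s 0.89 z 247.81 wf frame: x 0.37 y 1.49 z -1.93 tq [-0.07  0.19  0.02] grip 13.1
```

View pics/d_scene.png

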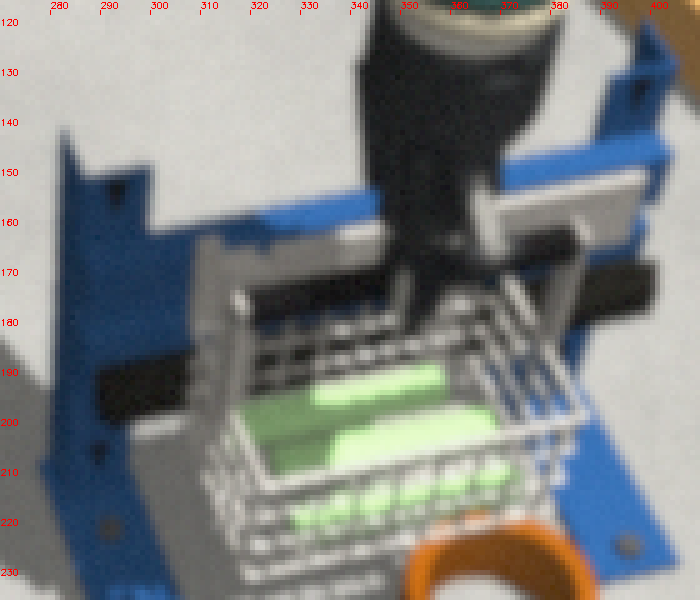

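View pics/d_top.png

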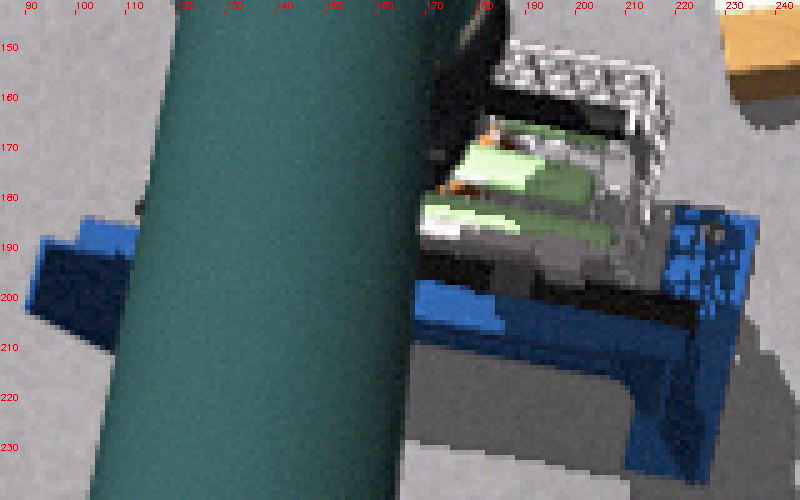

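>>> apply_moves --targets "0 0 0 0 0 0.2 1; 0 0 0 0 0 0.1 0.84; 0 0 0 0 0 0 0.82; 0 0 0 0 0 0 0.8; 0 0 0 0 0 0 0.78" --force 20

```text
t: 19.23
ee_pos: [589.8, 137.0, 248.3]
orientation: [0.002, 0.767, 0.642, 0.003]
wrist_force: [-0.3, -0.0, 1.1]
grip_width: 18.5
```

Run:
```python
from fr import *
ds()
```

```text
t 19.23 d 55.83 s 0.16 z 248.29 wf frame: x 0.24 y 0.09 z 1.12 tq [ 0.02  0.06 -0.05] grip 18.5
```

Released. Opening wider evenly, then straight up.

>>> apply_moves --targets "0 0 0 0 0 0 0.7; 0 0 0 0 0 0 0.55; 0 0 0 0 0 0 0.4; 0 0 0 0 0 0 0.3; 0 0 0 0 0 0 0.3"

```text
t: 19.65
ee_pos: [590.6, 137.5, 248.9]
orientation: [0.002, 0.766, 0.642, 0.004]
wrist_force: [-0.4, 0.1, 0.5]
grip_width: 60.1
```

>>> apply_moves --targets "0 0 0 0 0 -5 0.3; 0 0 0 0 0 -10 0.3; 0 0 0 0 0 -15 0.3; 0 0 0 0 0 -20 0.3; 0 0 0 0 0 -20 0.3"

```text
t: 20.07
ee_pos: [587.6, 136.9, 319.2]
orientation: [0.001, 0.767, 0.642, -0.001]
wrist_force: [1.6, -0.8, 0.1]
grip_width: 60.0
```

>>> apply_moves --targets "0 0 0 0 0 -20 0.3; 0 0 0 -5 5 -20 0.3; 0 0 0 -20 10 -20 0.3; 0 0 0 -30 10 -10 0.3; 0 0 0 -35 5 0 0.3"

```text
t: 20.48
ee_pos: [603.5, 51.0, 401.4]
orientation: [0.001, 0.761, 0.649, 0.005]
wrist_force: [-0.3, -0.1, 0.1]
grip_width: 60.0
```

>>> apply_moves --targets "0 0 0 -35 0 0 0.3; 0 0 0 -35 0 0 0.3; 0 0 0 -35 0 0 0.3; 0 0 0 -30 0 0 0.3; 0 0 0 -15 0 0 0.3"

```text
t: 20.9
ee_pos: [578.6, -108.9, 408.3]
orientation: [0.005, 0.762, 0.647, 0.009]
wrist_force: [0.1, -0.4, 0.5]
grip_width: 59.6
```

Run:
```python
from fr import *
ds()
from h import *
from workcell import capture
for n,b in(("scene",(270,115,410,235)),("top",(85,140,245,240))):
    c=capture(n); crop(c["img"],*b,5,f"pics/e_{n}.png"); cv2.imwrite("e_%s_raw.png"%n,c["img"]); cv2.imwrite(f"pics/ef_{n}.png",c["img"])
```

```text
t 20.90 d 88.04 s 244.27 z 408.28 wf frame: x -0.18 y 0.38 z 0.46 tq [-0.    0.04 -0.01] grip 59.6
```

View pics/e_scene.png

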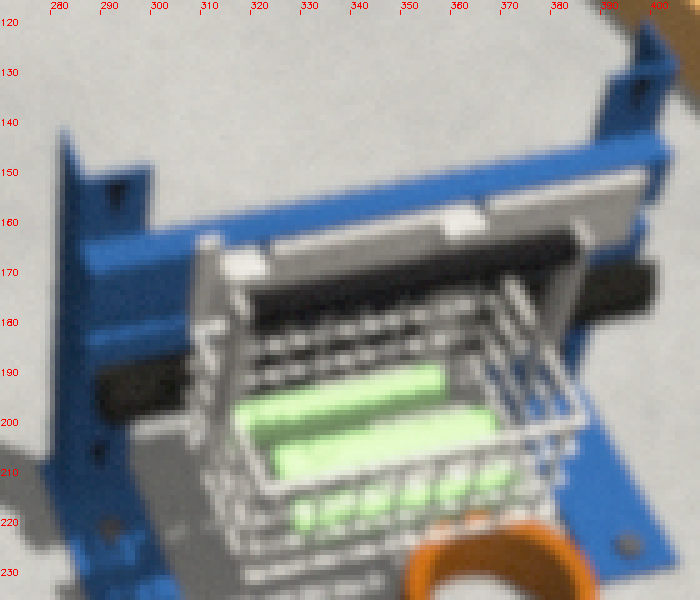

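View pics/e_top.png

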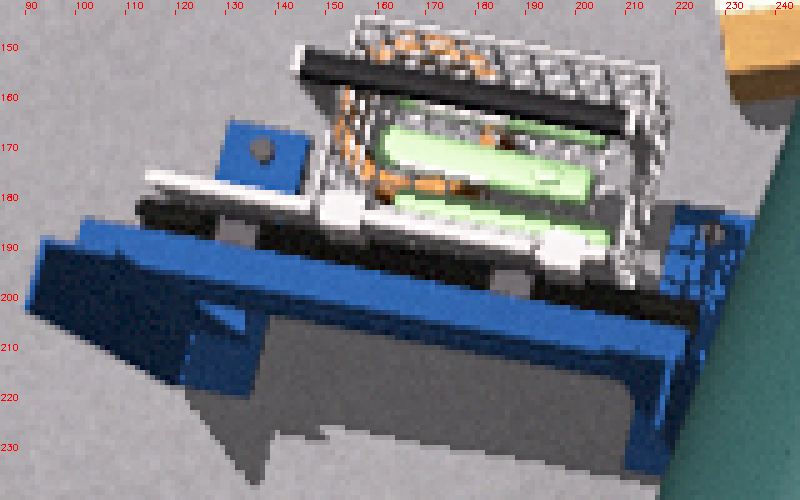

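View pics/ef_scene.png

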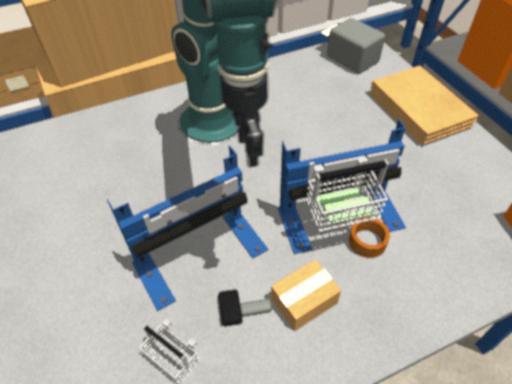

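>>> apply_moves --targets "0 0 0 0 0 0 0.3; 0 0 0 0 0 0 0.3; 0 0 0 0 0 0 0.3; 0 0 0 0 0 0 0.3; 0 0 0 0 0 0 0.3"

```text
t: 21.42
ee_pos: [579.7, -104.9, 410.2]
orientation: [0.005, 0.761, 0.648, 0.01]
wrist_force: [-0.4, 0.8, 0.9]
grip_width: 60.1
```

Run:
```python
from h import *
from workcell import capture,bot,get_state
c=capture("scene"); a=cv2.imread("e_scene_raw.png")[115:235,270:410].astype(int); b=c["img"][115:235,270:410].astype(int)
print("diff",abs(a-b).mean(), get_state()["t"], get_state()["wrist_force"].round(2))
T=capture("top")
# hook centres in top picture vs notch centres
for n,u in(("hook_b",(151.5,182)),("hook_a",(187+8.5,190))):
    print(n,onz(T,u[0]-.5,u[1]-.5,229).round(1))
t0=cv2.imread("top0_raw.png"); d=abs(t0.astype(int)-T["img"]).max(2)
print("carton diff",d[110:160,225:278].mean(),"tape",d[146:175,150:190].mean(),"scanner",d[140:160,278:312].mean())
print(bot.sign_off())
```

```text
diff 1.7041666666666666 21.4667 [ 0.33 -0.44 -0.19]
hook_b [542. 204. 229.]
hook_a [523.   96.1 229. ]
carton diff 74.43509433962264 tape 71.38706896551724 scanner 63.84705882352941
the job is handed in; nothing more can be done
None
```

Run:
```python
from h import *
for f in("top0_raw.png","e_top_raw.png","scene0_raw.png","e_scene_raw.png"):
    im=cv2.imread(f); h=cv2.cvtColor(im,cv2.COLOR_BGR2HSV); m=cv2.inRange(h,(5,90,90),(22,255,255))
    n,l,s,c=cv2.connectedComponentsWithStats(m); print(f,[(s[i,4],c[i].round(1).tolist()) for i in range(1,n) if s[i,4]>150])
```

```text
top0_raw.png [(np.int32(336), [26.9, 122.5]), (np.int32(492), [248.6, 123.7]), (np.int32(549), [251.7, 145.7]), (np.int32(397), [168.4, 162.5]), (np.int32(3400), [14.5, 295.0])]
e_top_raw.png [(np.int32(801), [36.4, 117.8]), (np.int32(333), [241.7, 124.4]), (np.int32(244), [239.2, 147.1]), (np.int32(3872), [16.5, 296.4])]
scene0_raw.png [(np.int32(16979), [91.3, 51.6]), (np.int32(3779), [490.5, 45.4]), (np.int32(4842), [423.0, 104.5]), (np.int32(918), [369.3, 236.5]), (np.int32(2117), [304.7, 296.2])]
e_scene_raw.png [(np.int32(16661), [89.7, 51.7]), (np.int32(3778), [490.5, 45.4]), (np.int32(4848), [422.9, 104.4]), (np.int32(892), [369.6, 237.8]), (np.int32(2073), [304.7, 296.4])]
```

The basket now hangs on the empty bar's notches with the gripper clear, and the job was handed in at 21.5 s. I gripped the handle, lifted the basket off its bar, and carried it level without setting it down. I found the new bar's front face by touch, with about 2 N against it. Then I lowered the hooks onto the bar top and slid them towards the end stop until they dropped into the notches.

**Seating by feel:** the tool height at contact fell from about 255.9 mm on the bar top to 248 mm on the notch floor. That matches the 8 mm notch depth. About 4 N of the 6 N load was on the bar before I let go.

**Last pictures:** both hooks lie in the notches next to the turned-up end, and three pale green knives are in the basket. The hooks look about 3 mm off the notch centres, away from the end stop. That is about the play in the notch and close to the picture's accuracy.

**Other objects:** my plain picture-difference check of the carton, tape and scanner gave large values. Parts of those areas were hidden by the arm, the basket or shadows, so I do not count it. A check run after hand-in found the carton at the same place in the scene view, within 0.2 px. The tape's visible centre differs by 1.3 px, probably because the basket now covers part of it. The scanner was not measured; it looks untouched in the picture.

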